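# Rake the desk planter level and put up its lamp

## Robot

A 6-joint arm with a two-finger parallel gripper is mounted at the origin on the work surface. World frame = base frame: x ahead of the robot, y to its left, z up, the work surface at z = 0. Lengths are in m, angles in rad, forces in N, time in s.
With the tool pointing down it reaches from about 0.3 to 0.875 m from the base axis. Payload 6.4 kg.
Tool frame: the origin (TCP) lies midway between the tips of the shut fingers; the grasp point (between the pads) lies 19 mm behind it (ctrl.tcp_to_grasp is the distance from the TCP to the grasp point, in m); z points along the fingers, y is the direction in which the jaws open and shut (so a half turn about z gives the same grasp; the last joint's range is limited). The gripper opens to 85 mm and grips with 20 to 120 N. Pads are 22 mm wide; open, the fingers measure 114 mm over their backs; the gripper's body (76 mm by 85 mm) begins 54 mm behind the grasp point. The pads swing forward as they close: fully open they stand 13 mm farther back than shut.
Start: joints at [0.993, 0.181, 1.607, -0, 1.354, -0.206], TCP at [0.209, 0.536, 0.192] pointing down, gripper open.
Joint ranges: [-2.99, 2.99], [-0.89, 2.07], [0.3, 2.58], [-1.14, 4.28], [0, 2.63], [-3.12, 3.12]. Speed limits (rad/s): [2.57, 2.57, 3.01, 3.14, 3.14, 3.14].

## Interface

Orientations are given as a unit quaternion [w, x, y, z].
In Python, from bench import monitor, imaging, order, spotter, ctrl gives the robot as it stands.
- The arm moves only by the shell command python3 -m pendant 'ROWS'. ROWS is JSON, a list that holds one entry, the list of rows, each a list of 5 numbers: the shift along the world's x, y, z in mm, then the turn about the world's z in degrees, then the finger opening in mm, from 0 to 85.4. A call has 1 to 8 rows; each row shifts and turns the commanded pose from where the row before left it; what a row does not reach is not made up. A row lasts 1/8 s, in which the tool goes at most 62.5 mm and 10.7 degrees, less where a joint would pass 70% of its speed; a pose out of reach is approached as far as the arm can. A call with a gripper value outside its range is refused whole. The fingers move at their own pace and stop on an object; the grip force is fixed at half the most. Time passes only in rows, so rows that do not move let the fingers close. It gives the time, the measured TCP pose, the force and the opening at its end, in the units of the state.
- monitor.get_obs(): the state, without advancing time (a new reading comes with each control period).
- imaging.camera(name): name is "scene" or "top" or "wrist"; returns a dict with "img" (420x560x3 uint8, red, green, blue), "vfov" (degrees; the focal length in pixels is half the picture's height over the tangent of half this angle, whatever the lens; pixels are square), "cx", "cy" (the principal point, pixels), "distortion" ([k1, k2, p1, p2, k3] as OpenCV has them; the pictures are not rectified), "origin" and "orientation" of the camera in the world. Camera axes: x right, y down, z forward; pixel columns grow to the right and rows downward; lengths in m; the calibration is good to about 2 mm. A picture is of the moment at which its call begins. There is no depth.
- order.hand_in(): hands the job in, once; it reports no verdict.
Trained networks look in the newest picture that a camera, given by its name, has taken for a name from the list of things; names that differ only in an ending like _2 or _b are one class to them, and where a whole thing is asked for, a point or a joint stands for the part that bears it (a point fixed in the world has none). Each returns a list of dicts, best first, with "confidence" (0 to 1); they miss things now and then, are a little off and sometimes report something else, mostly with a low value. They report only what shows in the picture. A call takes as long as a camera call.
- spotter.recognise(camera, thing): "at" ([x, y, z] in m, in the coordinates of the camera as it stood for that picture, good to about 4 mm: the middle of the surface that is visible of it).
- spotter.tip_of(camera, thing): "at" ([x, y, z] in m, in the coordinates of the camera as it stood for that picture, good to about 4 mm: a listed point, or the origin of a listed thing).
The state is a dict: "time_s": time; "q": joint angles; "dq": joint speeds; "joint_efforts": joint torques, N m; "eef_pos": TCP position; "eef_rot": TCP orientation; "wrist_force": force on the tool from outside, world axes, zero at the start; "torque": the same for the moment, N m; "opening": opening from 0.0 (shut) to 1.0 (fully open).
Only numpy, scipy, OpenCV 4.12 (cv2) and the standard library are available. Lean on these libraries where they do the work, as an engineer would, in place of code of your own. Each camera call takes 0.05 s, during which the arm holds its last target. There are 200 camera calls.

## Task

Get the desk planter ready: take the rake from its stand and, with the rake and never with the fingers, rake the heaped clay chunks along the bed into one even layer, none on top of another and some in every third of the bed's length on both the left and the right half (green marks on the rim show thirds and midline), then stand the rake upright back in its slot. Then slide every spacer sleeve there is down over the steel stem, and the lamp head last, hub up, on top of them. Keep all chunks in the bed and leave the bottle and the jar where they are.

Things in the scene. Friction and masses are not known exactly. Their poses are not given: they have to be found in the camera images.
- bed_floor (a point): Centre of the bed floor of the planter, a fixed white trough. x runs across the bed (inside -60 to 60 mm), y along it (-120 to 120 mm) from the heaped end (-y) to the end with the stem (+y), z up. The floor is 12 mm above the desk, the rim 28 mm above the floor, walls 6 mm thick. Green marks on the rim at y = -40 and 40 mm part the bed into thirds, and at x = 0 into halves.
- stem_seat (a point): Foot of the upright steel stem: top centre of its round seat (44 mm wide, 44 mm above the desk), on a solid strip past the bed's +y end, 166 mm along y from the bed centre; axes as the bed's. The stem is 16 mm thick, 70 mm tall above the seat, blunt-pointed over its top 8 mm. Succulents 12 mm tall stand 47 mm to either side along x.
- slot_floor (a point): Centre of the floor of the slot in the grey rake stand, 8 mm above the desk. The stand is fixed; the slot runs along its x axis, 66 mm long, 12 mm wide in y for the lowest 30 mm, then flares to about 30 mm wide at 46 mm above the slot floor.
- rake_grip (a point): The hand rake: centre of its upright wooden handle, 100 mm above the tine tips. Handle 22 mm (its x) by 18 mm (its y), from 62 to 132 mm above the tips; z up along it. 0.18 kg. Starts upright in the stand, head along the slot.
- rake_tips (a point): The rake: middle of its tine tips. Four steel tines, each 6 mm wide in x, 8 mm deep in y and 30 mm long, stand in a row along the rake's x at 16 mm spacing (head 54 mm wide) under a green bar 10 mm deep whose top is 42 mm above the tips.
- lamp_hub (a point): The lamp head, a black ring light 76 mm across and 14 mm thick with a metal hub 38 mm across rising from 14 to 36 mm above its underside; a 20 mm hole runs right through. This point is on the axis, 25 mm above the underside: a good height to grip the hub. z up. 90 g. Starts lying flat on the desk, hub up.
- sleeve1_c (a point): Spacer sleeve, blue ring 44 mm across, 18 mm tall, with a 20 mm hole; its centre, half-way up; z along the hole. 30 g. Starts lying flat on the desk. May be absent.
- sleeve2_c (a point): Spacer sleeve, orange ring 44 mm across, 18 mm tall, with a 20 mm hole; its centre, half-way up; z along the hole. 30 g. Starts lying flat on the desk. May be absent.
- sleeve3_c (a point): Spacer sleeve, white ring 44 mm across, 18 mm tall, with a 20 mm hole; its centre, half-way up; z along the hole. 30 g. Starts lying flat on the desk. May be absent.
- chunk1_c (a point): Clay chunk, a brownish-red block 26 x 24 x 20 mm, 16 g; its centre. Starts in the lowest layer of the heap (two rows of two, up to three layers) at the -y end of the bed, about 20 mm clear of the end wall.
- chunk2_c (a point): Clay chunk, a brownish-red block 26 x 24 x 20 mm, 16 g; its centre. Starts in the lowest layer of the heap (two rows of two, up to three layers) at the -y end of the bed, about 20 mm clear of the end wall.
- chunk3_c (a point): Clay chunk, a brownish-red block 26 x 24 x 20 mm, 16 g; its centre. Starts in the lowest layer of the heap (two rows of two, up to three layers) at the -y end of the bed, about 20 mm clear of the end wall.
- chunk4_c (a point): Clay chunk, a brownish-red block 26 x 24 x 20 mm, 16 g; its centre. Starts in the lowest layer of the heap (two rows of two, up to three layers) at the -y end of the bed, about 20 mm clear of the end wall.
- chunk5_c (a point): Clay chunk, a brownish-red block 26 x 24 x 20 mm, 16 g; its centre. Starts in the middle layer of the heap (two rows of two, up to three layers) at the -y end of the bed, about 20 mm clear of the end wall.
- chunk6_c (a point): Clay chunk, a brownish-red block 26 x 24 x 20 mm, 16 g; its centre. Starts in the middle layer of the heap (two rows of two, up to three layers) at the -y end of the bed, about 20 mm clear of the end wall.
- chunk7_c (a point): Clay chunk, a brownish-red block 26 x 24 x 20 mm, 16 g; its centre. Starts in the middle layer of the heap (two rows of two, up to three layers) at the -y end of the bed, about 20 mm clear of the end wall.
- chunk8_c (a point): Clay chunk, a brownish-red block 26 x 24 x 20 mm, 16 g; its centre. Starts in the middle layer of the heap (two rows of two, up to three layers) at the -y end of the bed, about 20 mm clear of the end wall.
- chunk9_c (a point): Clay chunk, a brownish-red block 26 x 24 x 20 mm, 16 g; its centre. Starts in the top layer of the heap (two rows of two, up to three layers) at the -y end of the bed, about 20 mm clear of the end wall. May be absent.
- chunk10_c (a point): Clay chunk, a brownish-red block 26 x 24 x 20 mm, 16 g; its centre. Starts in the top layer of the heap (two rows of two, up to three layers) at the -y end of the bed, about 20 mm clear of the end wall. May be absent.
- chunk11_c (a point): Clay chunk, a brownish-red block 26 x 24 x 20 mm, 16 g; its centre. Starts in the top layer of the heap (two rows of two, up to three layers) at the -y end of the bed, about 20 mm clear of the end wall. May be absent.
- gel: Bystander: white bottle with a blue cap, 56 mm across, 140 mm tall; origin at its foot.
- jar: Bystander: small green jar with a yellow cap, 42 mm across, 50 mm tall; origin at its foot.

How it is judged:
By the outcome, as a careful person would: the job done as asked, in the order asked, and still so for the second after the job is handed in, with the robot touching nothing.
Of chunk9, chunk10, chunk11 only 1 to 3 are there at a start; the rules pass over those that are not, and their reading is None.
Of sleeve1, sleeve2, sleeve3 only 2 to 3 are there at a start; the rules pass over those that are not, and their reading is None.
At some moment in a run one of sleeve1, sleeve2, sleeve3, lamp may be knocked a few centimetres aside while the robot is not near it.
Once in a run the grip may slacken for a moment while it holds something.
It also fails if it takes over 210 s, if anything falls off the work surface, if the arm or the gripper's body presses on something with over 40 N, if the wrist force passes 120 N, or if a joint passes its speed limit or range.

## Working session

There is one attempt and no reset: what is moved stays moved. The work goes in short steps, Python scripts to look and compute and a shell command to move; the robot and the scene stay as the last step left them, time stands still between calls to the robot, and variables do not carry over. Pictures are saved under pics/ and viewed, about 12 in all and at most 16, crops included, and the job is handed in when it is done.

```bash
ls; mkdir -p pics
cat > h.py <<'E'
import numpy as np, cv2
from bench import monitor, imaging, order, spotter, ctrl
from scipy.spatial.transform import Rotation as R
def rot(q): return R.from_quat([q[1],q[2],q[3],q[0]]).as_matrix()
def K(c):
    f=c["img"].shape[0]/2/np.tan(np.radians(c["vfov"])/2)
    return np.array([[f,0,c["cx"]],[0,f,c["cy"]],[0,0,1]])
def world(c,p): return np.array(c["origin"])+rot(c["orientation"])@np.array(p)
def px(c,P):
    Rc=rot(c["orientation"]); p=(np.atleast_2d(P)-c["origin"])@Rc
    return cv2.projectPoints(p,np.zeros(3),np.zeros(3),K(c),np.array(c["distortion"],float))[0].reshape(-1,2)
def ray(c,uv,z):
    "pixel -> world point on plane z"
    n=cv2.undistortPoints(np.array(uv,float).reshape(-1,1,2),K(c),np.array(c["distortion"],float)).reshape(-1,2)
    d=np.c_[n,np.ones(len(n))]@rot(c["orientation"]).T
    o=np.array(c["origin"]); return o+d*((z-o[2])/d[:,2])[:,None]
def snap(name,f=None):
    c=imaging.camera(name)
    if f: cv2.imwrite("pics/"+f,c["img"][:,:,::-1])
    return c
def find(c,cam,thing,fn="tip_of",n=1):
    return [(round(d["confidence"],2),*(world(c,d["at"])*1000).round(0)) for d in getattr(spotter,fn)(cam,thing)[:n]]
E
python3 - <<'E'
from h import *
o=monitor.get_obs(); print({k:np.round(v,3) for k,v in o.items()}, ctrl.tcp_to_grasp)
for n in ["scene","top"]:
    c=snap(n,n+"0.png"); print(n,np.round(c["origin"],3),np.round(c["orientation"],3),c["vfov"])
    for t in "bed_floor stem_seat slot_floor rake_grip rake_tips lamp_hub sleeve1_c sleeve2_c sleeve3_c gel jar".split():
        print(t,find(c,n,t,n=2))
E
```

```text
pics
{'time_s': np.float64(0.0), 'q': array([ 0.993,  0.182,  1.608,  0.   ,  1.354, -0.206]), 'dq': array([-0.001,  0.002, -0.   ,  0.001, -0.001,  0.   ]), 'joint_efforts': array([-0.0000e+00, -4.4488e+01, -3.5133e+01, -0.0000e+00,  9.0000e-03,
       -0.0000e+00]), 'eef_pos': array([0.209, 0.535, 0.191]), 'eef_rot': array([-0.   ,  0.185,  0.983, -0.001]), 'wrist_force': array([-0.114, -1.072,  0.469]), 'torque': array([0.01 , 0.018, 0.038]), 'opening': np.float64(1.002)} 0.0187
scene [0.955 0.191 0.822] [-0.153  0.514  0.811 -0.234] 57.59870563788879
bed_floor [(0.6, np.float64(550.0), np.float64(-41.0), np.float64(12.0)), (0.3, np.float64(337.0), np.float64(-175.0), np.float64(1.0))]
stem_seat [(0.87, np.float64(561.0), np.float64(123.0), np.float64(43.0)), (0.35, np.float64(518.0), np.float64(-86.0), np.float64(46.0))]
slot_floor [(0.88, np.float64(447.0), np.float64(-356.0), np.float64(10.0))]
rake_grip [(0.53, np.float64(450.0), np.float64(-357.0), np.float64(109.0))]
rake_tips [(0.78, np.float64(446.0), np.float64(-355.0), np.float64(12.0)), (0.55, np.float64(517.0), np.floa
[... 718 characters left out ...]
np.float64(129.0), np.float64(43.0))]
slot_floor [(0.86, np.float64(450.0), np.float64(-357.0), np.float64(7.0))]
rake_grip [(0.52, np.float64(442.0), np.float64(-356.0), np.float64(112.0))]
rake_tips [(0.76, np.float64(444.0), np.float64(-355.0), np.float64(9.0))]
lamp_hub [(0.56, np.float64(584.0), np.float64(394.0), np.float64(27.0))]
sleeve1_c [(0.65, np.float64(444.0), np.float64(-354.0), np.float64(8.0))]
sleeve2_c [(0.69, np.float64(451.0), np.float64(281.0), np.float64(9.0))]
sleeve3_c [(0.63, np.float64(438.0), np.float64(403.0), np.float64(6.0))]
gel [(0.88, np.float64(337.0), np.float64(-170.0), np.float64(-4.0))]
jar [(0.75, np.float64(710.0), np.float64(157.0), np.float64(2.0))]
```

```bash
python3 -c "
import cv2
a=cv2.imread('pics/top0.png');print(a.shape)"
```

```text
(420, 560, 3)
```

View pics/top0.png

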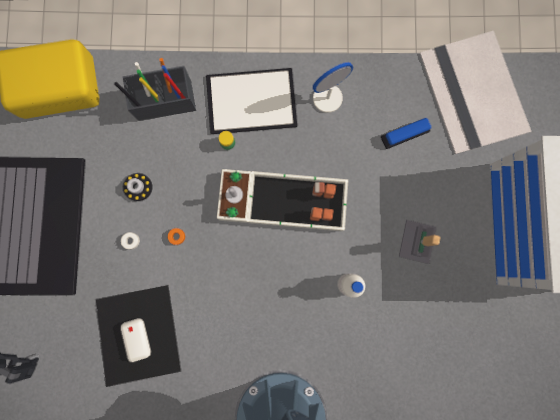

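View pics/scene0.png

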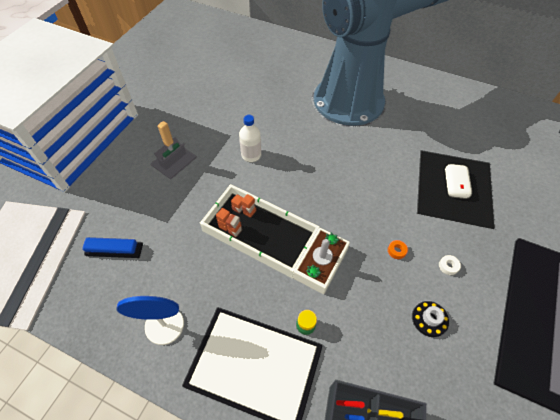

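Top view: planter at px (218–347, 170–228), heap at its right end, stem (234,195). Stand at (418,242), bottle (352,286), jar (227,140), lamp (137,187), white sleeve (130,241), orange sleeve (176,236); no blue one. Enlarged crops for exact poses.

Run:
```python
import cv2,numpy as np
a=cv2.imread('pics/top0.png')
A=cv2.resize(a[162:236,210:360],None,fx=5,fy=5,interpolation=cv2.INTER_CUBIC)
B=cv2.resize(a[215:270,393:450],None,fx=4,fy=4,interpolation=cv2.INTER_CUBIC)
C=cv2.resize(a[170:260,110:195],None,fx=4,fy=3,interpolation=cv2.INTER_CUBIC)[:228]
im=np.zeros((600,750,3),np.uint8); im[:370]=A; im[372:372+220,:228]=B
C=cv2.resize(a[172:252,112:192],None,fx=2.8,fy=2.8,interpolation=cv2.INTER_CUBIC); im[372:372+224,300:524]=C
cv2.imwrite('pics/crop0.png',im)
```

```text
(no output)
```

View pics/crop0.png

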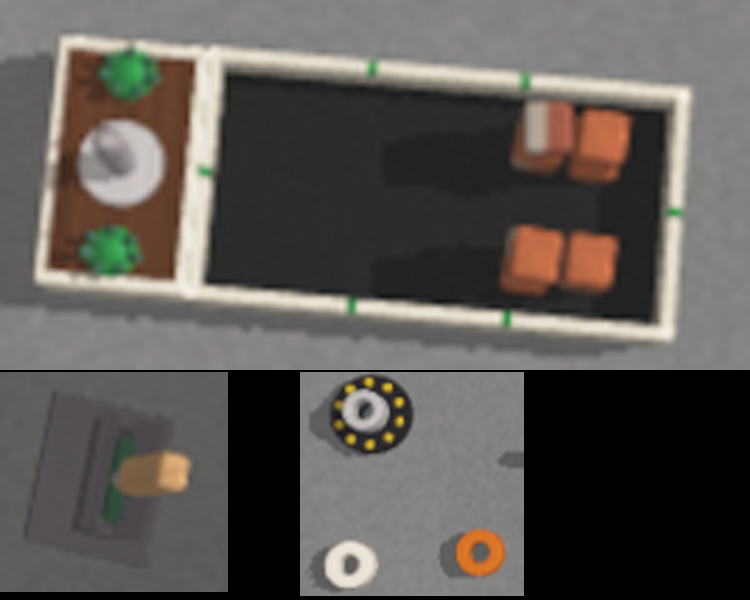

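Run:
```python
from h import *
c=snap("top")
cr=np.array([(373,68),(526,81),(351,306),(507,319),(205,171),(674,212)],float)
uv=(cr+.5)/5-.5+[210,162]
W=ray(c,uv,.040)[:,:2]*1000
B=np.array([(63,40),(63,-40),(-63,40),(-63,-40),(0,123),(0,-123)],float)
mb,mw=B.mean(0),W.mean(0); u,s,vt=np.linalg.svd((B-mb).T@(W-mw)); r=(u@vt).T
t=mw-r@mb; th=np.degrees(np.arctan2(r[1,0],r[0,0])); print("bed",t,th); print((B@r.T+t-W).round(1))
print("stem",r@[0,166]+t)
bar=np.array([(127,437-372),(108,520-372)],float)/4+[393,215]
w=ray(c,bar,.050)*1000;print("bar",w, np.degrees(np.arctan2(*(w[0]-w[1])[[1,0]])))
st=np.array([(55,20),(175,48),(148,195),(25,168)],float)/4+[393,215]
print("stand",(ray(c,st,.03)*1000).round())
ri=np.array([(365,410-372),(350,565-372),(480,552-372)],float); ri=(ri-[300,0])/2.8+[112,172]
for p,z in zip(ri,(.036,.018,.018)): print("ring",ray(c,p,z)*1000)
```

```text
bed [547.94409728 -37.42609735] -4.389571898559613
[[ 0.4 -0. ]
 [ 0.3  0.4]
 [ 0.2 -0.5]
 [-0.2  0.4]
 [-0.3  0.5]
 [-0.5 -0.8]]
stem [560.649332   128.08697468]
bar [[ 470.18866796 -360.29084634   50.        ]
 [ 417.58455538 -346.72401991   50.        ]] -14.4616868239409
stand [[ 500. -322.   30.]
 [ 483. -398.   30.]
 [ 389. -378.   30.]
 [ 405. -300.   30.]]
ring [[581.60619947 386.80645056  36.        ]]
ring [[437.92136242 398.88060904  18.        ]]
ring [[451.32321078 278.72749369  18.        ]]
```

```bash
python3 -m pendant '[[[18,-45,6,1,85],[18,-45,6,1,85],[18,-45,6,1,85],[18,-45,6,1,85],[18,-45,6,1,85],[18,-45,6,1,85],[18,-45,6,1,85],[18,-45,6,1,85]]]'
python3 -m pendant '[[[18,-45,6,0,85],[18,-45,6,0,85],[18,-45,6,0,85],[18,-40,0,0,85],[3,-44,0,0,85],[3,-44,0,0,85],[3,-44,0,0,85],[3,-44,0,0,85]]]'
python3 -m pendant '[[[2,-44,0,0,85],[2,-44,0,0,85],[2,-44,0,0,85],[2,-40,0,0,85],[0,0,0,0,85],[0,0,0,0,85]]]'
python3 - <<'E'
from h import *
c=snap("wrist","w1.png"); o=monitor.get_obs(); print(o["eef_pos"],o["eef_rot"],o["q"])
for t in ["slot_floor","rake_grip","rake_tips"]: print(t,find(c,"wrist",t))
c=snap("top")
for f in ("recognise","tip_of"): print(find(c,"top","chunk1_c",f,12))
c=snap("scene")
for f in ("recognise","tip_of"): print(find(c,"scene","chunk1_c",f,12))
E
```

```text
time_s: 2.25
eef_pos: [0.3533, 0.1743, 0.2406]
eef_rot: [0.001, 0.115, 0.993, 0.0]
wrist_force: [0.8, 0.0, -0.4]
opening: 0.992
time_s: 3.25
eef_pos: [0.4369, -0.1768, 0.2583]
eef_rot: [0.0, 0.116, 0.993, -0.0]
wrist_force: [0.5, -0.7, 0.3]
opening: 0.994
time_s: 4.0
eef_pos: [0.4447, -0.3467, 0.2578]
eef_rot: [-0.0, 0.116, 0.993, 0.0]
wrist_force: [-0.0, 0.4, -0.3]
opening: 0.995
[ 0.44490096 -0.34637053  0.25801035] [-8.50590215e-05  1.15571991e-01  9.93299059e-01  2.94978848e-04] [-8.72194196e-01  1.07985740e-01  1.55586455e+00  3.13690817e-04
  1.47827098e+00 -2.21135792e+00]
slot_floor []
rake_grip [(0.87, np.float64(442.0), np.float64(-353.0), np.float64(113.0))]
rake_tips []
[(0.53, np.float64(551.0), np.float64(13.0), np.float64(16.0)), (0.3, np.float64(576.0), np.float64(-116.0), np.float64(72.0))]
[]
[(0.63, np.float64(457.0), np.float64(-354.0), np.float64(95.0)), (0.39, np.float64(525.0), np.float64(-108.0), np.float64(25.0))]
[(0.72, np.float64(579.0), np.float64(-92.0), np.float64(24.0)), (0.51, np.float64(516.0), np.float64(-113.0), np.float64(23.0)), (0.4, np.float64(579.0), np.float64(-92.0), np.float64(61.0))]
```

View pics/w1.png

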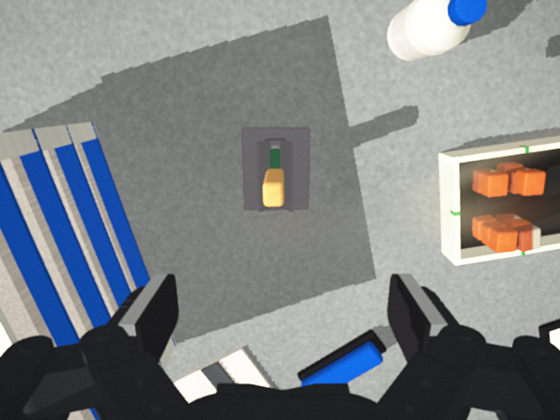

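The rake's handle top is at about (273,196) and the stand at (242–310, 127–210), square with the jaws. Refine the position by rays.

Run:
```python
from h import *
c=imaging.camera("wrist")
a=c["img"].astype(int); m=(a[...,0]-a[...,2]>50)&(a[...,0]>150); m[:,:200]=0; m[:,340:]=0; m[260:]=0; m[:100]=0
v,u=np.where(m); print(u.min(),u.max(),v.min(),v.max())
mm=m.copy(); 
print("handle bottom edge rows: top-face lower edge", ray(c,[((u.min()+u.max())/2,v.max())],.140)*1000)
for row in (175,185,195,203): 
    uu=np.where(m[row])[0]; print(row,uu.min(),uu.max())
print("stand corners",(ray(c,[(242,127),(310,127),(310,210),(243,210)],.054)*1000).round(1))
print("proj tip/top for (444,-354)",px(c,[[.444,-.354,.140],[.4335,-.354,.140],[.444,-.354,.05]]).round(1))
o=monitor.get_obs(); print("jaw dir deg",np.degrees(np.arctan2(*rot(o["eef_rot"])[[1,0],1])))
```

```text
262 283 168 206
handle bottom edge rows: top-face lower edge [[ 455.15843111 -358.37799836  140.        ]]
175 265 283
185 263 283
195 263 283
203 264 283
stand corners [[ 388.7 -377.    54. ]
 [ 404.9 -308.5   54. ]
 [ 492.6 -327.3   54. ]
 [ 475.6 -399.2   54. ]]
proj tip/top for (444,-354) [[274.4 192.5]
 [271.4 180.6]
 [276.2 172.4]]
jaw dir deg 76.71288488775726
```

```bash
python3 -m pendant '[[[0,-9,-20,0,85],[0,0,-40,0,85],[0,0,-40,0,85],[0,0,-40,0,85],[0,0,-29,0,85],[0,0,0,0,85],[0,0,0,0,16],[0,0,0,0,10]]]'
python3 -m pendant '[[[0,0,0,0,5],[0,0,0,0,5],[0,0,0,0,5],[0,0,0,0,5],[0,0,0,0,5]]]'
python3 -m pendant '[[[0,0,5,0,5],[0,0,10,0,5],[0,0,20,0,5],[0,0,30,0,5],[0,0,30,0,5],[0,0,0,0,5],[0,0,0,0,5]]]'
python3 - <<'E'
from h import *
c=snap("scene","s2.png")
o=monitor.get_obs(); print(o["eef_pos"])
for t in ["rake_grip","rake_tips"]: print(t,find(c,"scene",t))
E
```

```text
time_s: 5.55
eef_pos: [0.4457, -0.3573, 0.0907]
eef_rot: [0.001, 0.116, 0.993, -0.001]
wrist_force: [0.1, -0.2, 2.0]
opening: 0.595
time_s: 6.18
eef_pos: [0.4454, -0.3567, 0.0902]
eef_rot: [0.001, 0.116, 0.993, -0.0]
wrist_force: [0.2, 1.5, 6.4]
opening: 0.19
time_s: 7.05
eef_pos: [0.4444, -0.3557, 0.1829]
eef_rot: [-0.001, 0.116, 0.993, 0.001]
wrist_force: [-0.9, 0.6, -2.9]
opening: 0.187
[ 0.44412836 -0.35541666  0.18235447]
rake_grip [(0.93, np.float64(445.0), np.float64(-358.0), np.float64(200.0))]
rake_tips [(0.72, np.float64(444.0), np.float64(-354.0), np.float64(102.0))]
```

View pics/s2.png

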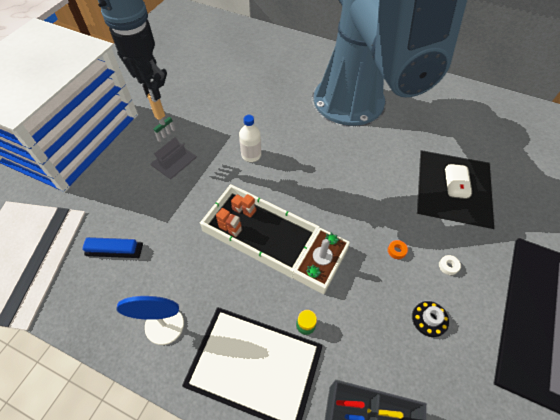

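```bash
cat >> h.py <<'E'
TH=np.radians(-4.39); BR=np.array([[np.cos(TH),-np.sin(TH)],[np.sin(TH),np.cos(TH)]]); BC=np.array([547.9,-37.4])
def b2w(x,y): return BR@[x,y]+BC
def w2b(x,y): return BR.T@(np.array([x,y])-BC)
E
python3 - <<'E'
from h import *
c=imaging.camera("top")
# top faces seen in crop0
for n,q in dict(UL=(545,130),UR=(602,140),LL=(534,256),LR=(592,260)).items():
    uv=np.array([q],float)/5+[210,162]
    for z in (52,72): print(n,z,w2b(*(ray(c,uv,z/1000)[0,:2]*1000)).round(0),end=" ")
    print()
s=imaging.camera("scene"); im=s["img"][170:290,190:360,::-1]; cv2.imwrite("pics/s3.png",cv2.resize(im,None,fx=4.7,fy=4.7,interpolation=cv2.INTER_CUBIC))
E
```

```text
UL 52 [ 34. -52.] UL 72 [ 31. -51.] 
UR 52 [ 32. -82.] UR 72 [ 28. -80.] 
LL 52 [-31. -52.] LL 72 [-34. -50.] 
LR 52 [-31. -82.] LR 72 [-33. -79.]
```

View pics/s3.png

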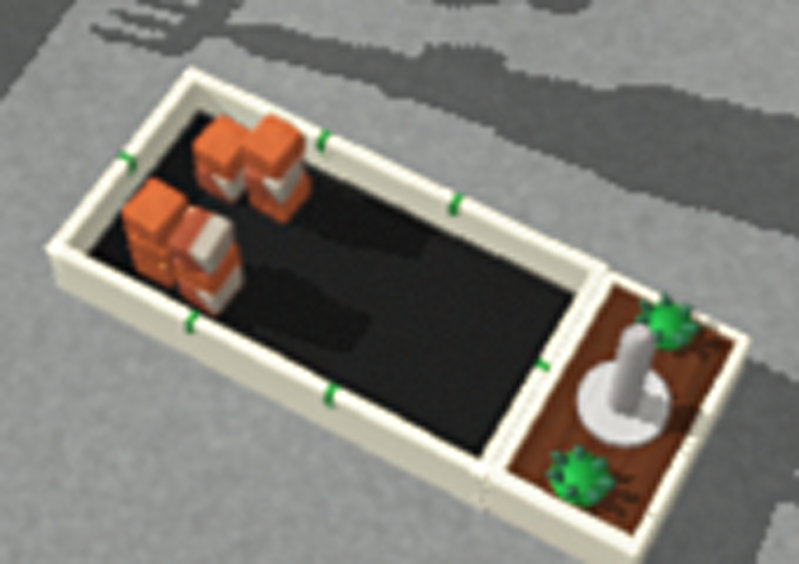

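```bash
python3 -m pendant '[[[21,35,0,1.5,5],[21,35,0,1.5,5],[21,35,0,1.5,5],[21,35,0,1.5,5],[21,35,0,1.5,5],[20,34,0,1.4,5],[0,0,0,0,5],[0,0,0,0,5]]]'
python3 - <<'E'
from h import *
o=monitor.get_obs(); print(o["eef_pos"],np.degrees(np.arctan2(*rot(o["eef_rot"])[[1,0],1])),w2b(*(o["eef_pos"][:2]*1000)))
c=snap("top","t4.png"); im=c["img"][130:250,200:380,::-1]; cv2.imwrite("pics/t4.png",cv2.resize(im,None,fx=4.4,fy=4.4,interpolation=cv2.INTER_CUBIC))
E
```

```text
time_s: 8.3
eef_pos: [0.5695, -0.1474, 0.1835]
eef_rot: [-0.001, 0.038, 0.999, -0.0]
wrist_force: [-0.5, 0.2, -1.5]
opening: 0.188
[ 0.56948677 -0.14742366  0.18350252] 85.61215798391837 [  29.94519553 -108.04850587]
```

View pics/t4.png

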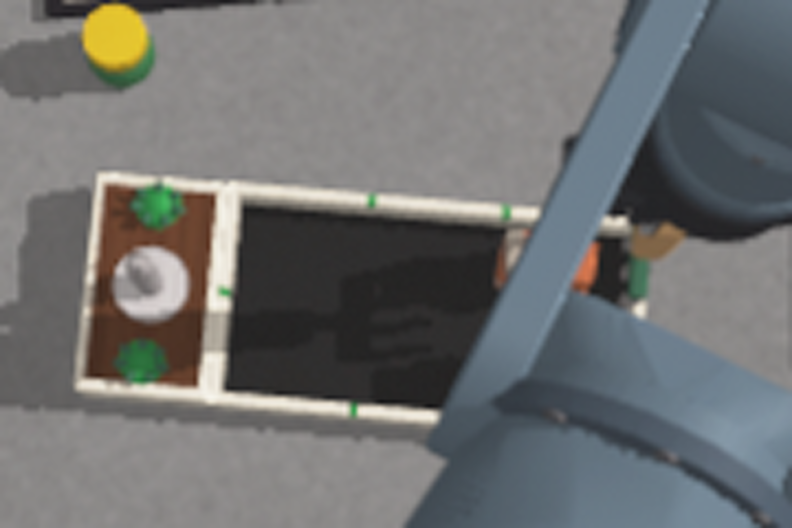

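The rake hangs behind the +x stack (bar at (640,280) in the crop). Pushing the top layer on the +x side, then the −x side.

```bash
python3 -m pendant '[[[0,0,-22,0,5],[0,0,-21,0,5],[0,0,0,0,5],[0.8,10,0,0,5],[0.8,10,0,0,5],[0.8,10,0,0,5],[0.8,10,0,0,5],[0.8,10,0,0,5]]]'
python3 -m pendant '[[[0.8,10,0,0,5],[0.2,3,0,0,5],[0,0,0,0,5],[-5,-20,20,0,5],[-20,-20,0,0,5],[-20,-19,0,0,5],[-18,0,0,0,5],[0,0,0,0,5]]]'
python3 - <<'E'
from h import *
o=monitor.get_obs(); print(w2b(*(o["eef_pos"][:2]*1000)),o["eef_pos"][2])
s=imaging.camera("scene"); im=s["img"][170:290,190:360,::-1]; cv2.imwrite("pics/s5.png",cv2.resize(im,None,fx=4.7,fy=4.7,interpolation=cv2.INTER_CUBIC))
E
```

```text
time_s: 9.35
eef_pos: [0.574, -0.0963, 0.1412]
eef_rot: [0.0, 0.038, 0.999, 0.0]
wrist_force: [0.8, -0.1, -1.0]
opening: 0.187
time_s: 10.35
eef_pos: [0.5111, -0.1438, 0.1611]
eef_rot: [-0.0, 0.039, 0.999, 0.0]
wrist_force: [-0.7, 0.2, -3.0]
opening: 0.188
[ -28.57173563 -108.94205651] 0.1610932234911269
```

View pics/s5.png

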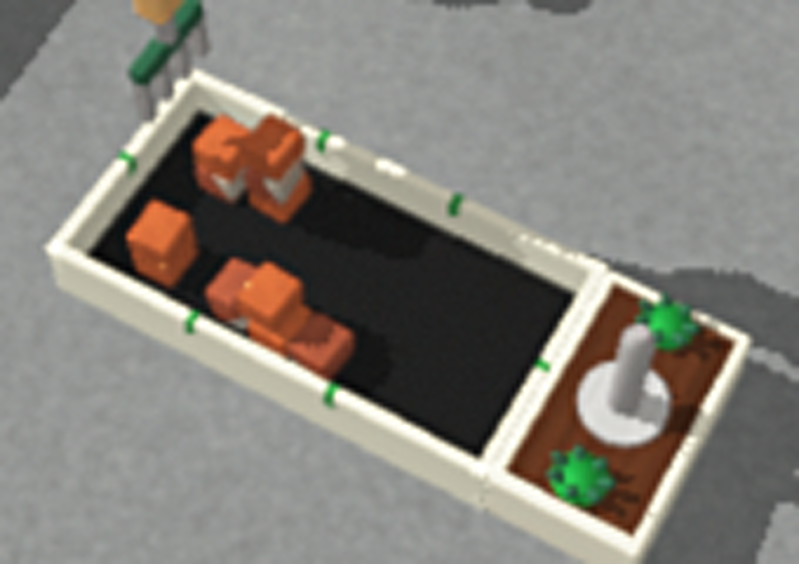

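+x side: back stack (160,240) 2 high, one on top of two at (270,295), front chunk (320,345). Now the −x top pass.

```bash
python3 -m pendant '[[[0,0,-20,0,5],[0.8,10,0,0,5],[0.8,10,0,0,5],[0.8,10,0,0,5],[0.8,10,0,0,5],[0.8,10,0,0,5],[0.8,10,0,0,5],[0.2,3,0,0,5]]]'
python3 -m pendant '[[[0,0,0,0,5],[0,0,30,0,5],[-2,-30,0,0,5],[-2,-33,0,0,5],[0,0,-30,0,5],[0,0,0,0,5]]]'
python3 - <<'E'
from h import *
o=monitor.get_obs(); print(w2b(*(o["eef_pos"][:2]*1000)),o["eef_pos"][2])
s=imaging.camera("scene"); im=s["img"][170:290,190:360,::-1]; cv2.imwrite("pics/s6.png",cv2.resize(im,None,fx=4.7,fy=4.7,interpolation=cv2.INTER_CUBIC))
E
```

```text
time_s: 11.4
eef_pos: [0.5169, -0.0795, 0.1411]
eef_rot: [-0.0, 0.038, 0.999, 0.0]
wrist_force: [-0.5, -0.1, -2.1]
opening: 0.188
time_s: 12.15
eef_pos: [0.5108, -0.1429, 0.1388]
eef_rot: [-0.002, 0.039, 0.999, 0.001]
wrist_force: [-0.4, 0.3, -2.6]
opening: 0.189
[ -28.90462498 -108.07904499] 0.13881102593990824
```

View pics/s6.png

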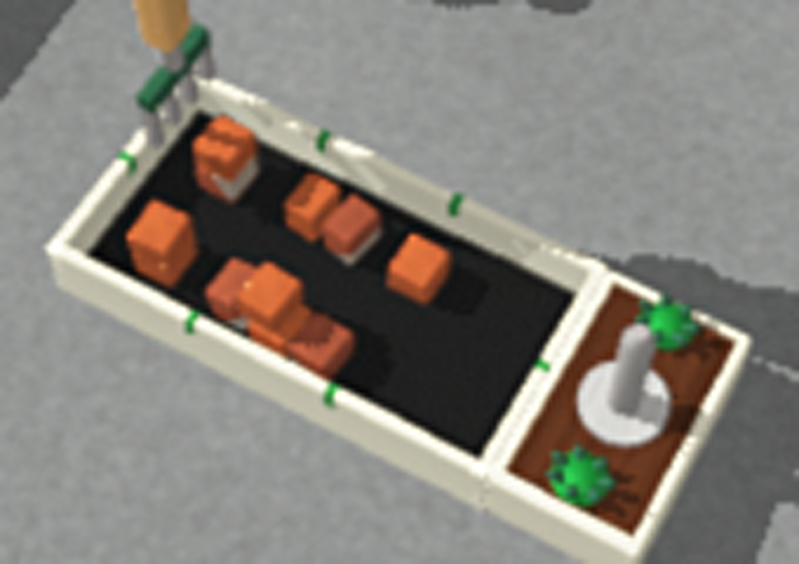

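Run:
```python
from h import *
c=imaging.camera("scene")
P=dict(backL=((225,135),52),a=((312,195),32),b=((350,212),32),c=((420,258),32),backR=((160,222),52),d=((235,275),32),e=((270,283),52),f=((322,335),32))
for n,(q,z) in P.items(): print(n,z,w2b(*(ray(c,[np.array(q)/4.7+[190,170]],z/1000)[0,:2]*1000)).round(0))
```

```text
backL 52 [-28. -80.]
a 32 [-30. -29.]
b 32 [-30.  -7.]
c 32 [-24.  39.]
backR 52 [ 33. -80.]
d 32 [ 31. -38.]
e 52 [ 35. -13.]
f 32 [39. 18.]
```

```bash
python3 -m pendant '[[[0,0,22,0,5],[3.5,45,0,0,5],[3.5,45,0,0,5],[2.5,34,0,0,5],[0,0,0,0,5],[0,0,-35,0,5],[0,0,-29,0,5],[0,0,0,0,5]]]'
python3 -m pendant '[[[0.8,10,0,0,5],[0.8,10,0,0,5],[0.8,10,0,0,5],[0.8,10,0,0,5],[0.5,7,0,0,5],[0,0,0,0,5],[0,0,32,0,5],[0,0,32,0,5]]]'
python3 -m pendant '[[[-3,-40,0,0,5],[-3,-40,0,0,5],[-3,-38,0,0,5],[0,0,0,0,5],[0,0,-35,0,5],[0,0,-29,0,5],[0,0,0,0,5]]]'
python3 -m pendant '[[[0.8,10,0,0,5],[0.8,10,0,0,5],[0.8,10,0,0,5],[0.6,8,0,0,5],[0,0,0,0,5],[0,0,32,0,5],[0,0,32,0,5],[0,0,0,0,5]]]'
python3 - <<'E'
from h import *
o=monitor.get_obs(); print(w2b(*(o["eef_pos"][:2]*1000)),o["eef_pos"][2])
s=imaging.camera("scene"); im=s["img"][170:290,190:360,::-1]; cv2.imwrite("pics/s7.png",cv2.resize(im,None,fx=4.7,fy=4.7,interpolation=cv2.INTER_CUBIC))
E
```

```text
time_s: 13.25
eef_pos: [0.5208, -0.0195, 0.0977]
eef_rot: [-0.002, 0.039, 0.999, 0.0]
wrist_force: [0.4, 0.6, -2.5]
opening: 0.185
time_s: 14.25
eef_pos: [0.5256, 0.0276, 0.1633]
eef_rot: [-0.001, 0.039, 0.999, 0.0]
wrist_force: [0.2, 0.1, -1.7]
opening: 0.183
time_s: 15.12
eef_pos: [0.5152, -0.0889, 0.097]
eef_rot: [-0.002, 0.038, 0.999, 0.001]
wrist_force: [0.1, -0.5, -2.1]
opening: 0.189
time_s: 16.12
eef_pos: [0.5222, -0.0531, 0.1658]
eef_rot: [0.003, 0.038, 0.999, -0.001]
wrist_force: [-0.7, 0.2, -2.0]
opening: 0.185
[-24.45046406 -17.65444598] 0.16579533185801995
```

View pics/s7.png

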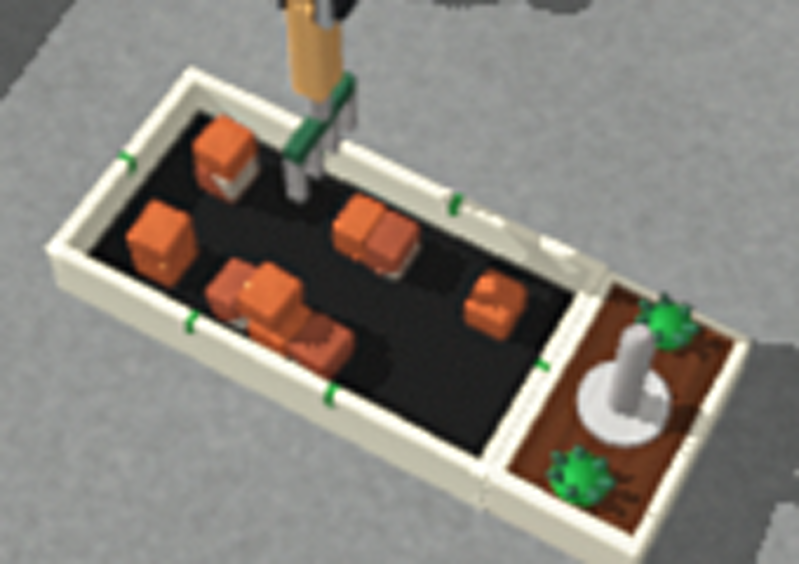

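```bash
python3 -m pendant '[[[-4,-40,0,0,5],[-4,-40,0,0,5],[-3,-9,0,0,5],[0,0,-24,0,5],[0,0,-23,0,5],[0,0,0,0,5],[0.8,10,0,0,5],[0.8,10,0,0,5]]]'
python3 -m pendant '[[[0.8,10,0,0,5],[0.8,10,0,0,5],[0.4,5,0,0,5],[0,0,0,0,5],[0,0,25,0,5],[0,0,22,0,5],[20,8,0,0,5],[20,8,0,0,5]]]'
python3 -m pendant '[[[21,6,0,0,5],[0,0,0,0,5],[0,0,-24,0,5],[0,0,-21,0,5],[0,0,0,0,5],[0.8,10,0,0,5],[0.8,10,0,0,5],[0.8,10,0,0,5]]]'
python3 -m pendant '[[[0.8,10,0,0,5],[0.8,10,0,0,5],[0.8,10,0,0,5],[0.8,10,0,0,5],[0,0,0,0,5],[0,0,25,0,5],[0,0,20,0,5],[-3,-40,0,0,5],[-3,-50,0,0,5]]]' || true
python3 - <<'E'
from h import *
o=monitor.get_obs(); print(w2b(*(o["eef_pos"][:2]*1000)),o["eef_pos"][2])
s=imaging.camera("scene"); im=s["img"][170:290,190:360,::-1]; cv2.imwrite("pics/s8.png",cv2.resize(im,None,fx=4.7,fy=4.7,interpolation=cv2.INTER_CUBIC))
E
```

```text
time_s: 17.18
eef_pos: [0.511, -0.1204, 0.1168]
eef_rot: [0.0, 0.038, 0.999, -0.0]
wrist_force: [0.4, 0.3, -2.2]
opening: 0.186
time_s: 18.18
eef_pos: [0.5534, -0.0807, 0.1637]
eef_rot: [0.001, 0.039, 0.999, -0.0]
wrist_force: [0.9, 0.5, -1.3]
opening: 0.186
time_s: 19.18
eef_pos: [0.5759, -0.0434, 0.118]
eef_rot: [-0.0, 0.038, 0.999, -0.0]
wrist_force: [-0.1, -0.3, -1.9]
opening: 0.188
[28.34196167 -3.85633143] 0.11803435958224551invalid input
```

View pics/s8.png

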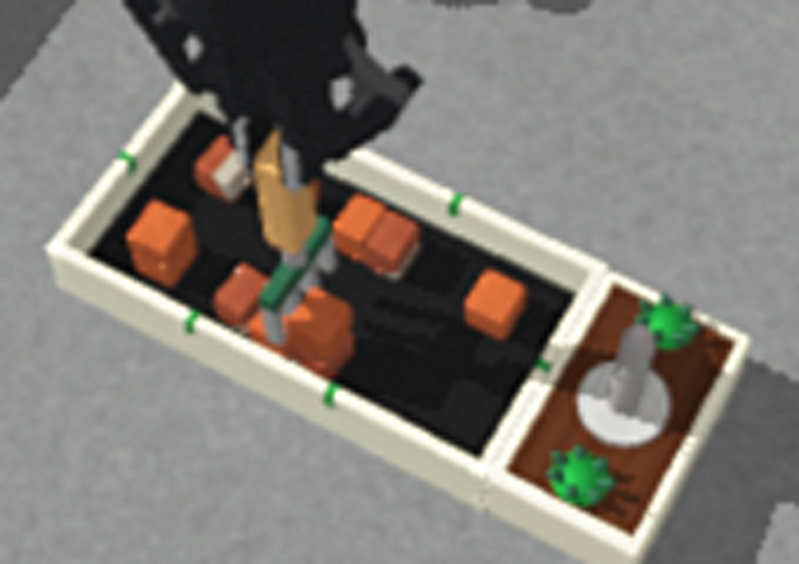

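```bash
python3 -m pendant '[[[0.8,10,0,0,5],[0.8,10,0,0,5],[0.8,10,0,0,5],[0.8,10,0,0,5],[0,0,0,0,5],[0,0,25,0,5],[0,0,20,0,5]]]'
python3 -m pendant '[[[-2,-40,0,0,5],[-2,-53,0,0,5],[-60,-30,0,0,5],[-30,-30,30,0,5],[0,0,0,0,5],[0,0,0,0,5]]]'
python3 - <<'E'
from h import *
o=monitor.get_obs(); print(w2b(*(o["eef_pos"][:2]*1000)),o["eef_pos"][2])
s=imaging.camera("scene"); im=s["img"][170:290,190:360,::-1]; cv2.imwrite("pics/s9.png",cv2.resize(im,None,fx=4.7,fy=4.7,interpolation=cv2.INTER_CUBIC))
E
```

```text
time_s: 20.1
eef_pos: [0.5794, -0.0045, 0.1637]
eef_rot: [0.0, 0.038, 0.999, -0.0]
wrist_force: [0.4, 0.9, -1.8]
opening: 0.186
time_s: 20.85
eef_pos: [0.4896, -0.1554, 0.1932]
eef_rot: [0.0, 0.039, 0.999, -0.0]
wrist_force: [-0.3, -0.1, -1.4]
opening: 0.187
[ -49.14212895 -122.09806939] 0.19319853048756996
```

View pics/s9.png

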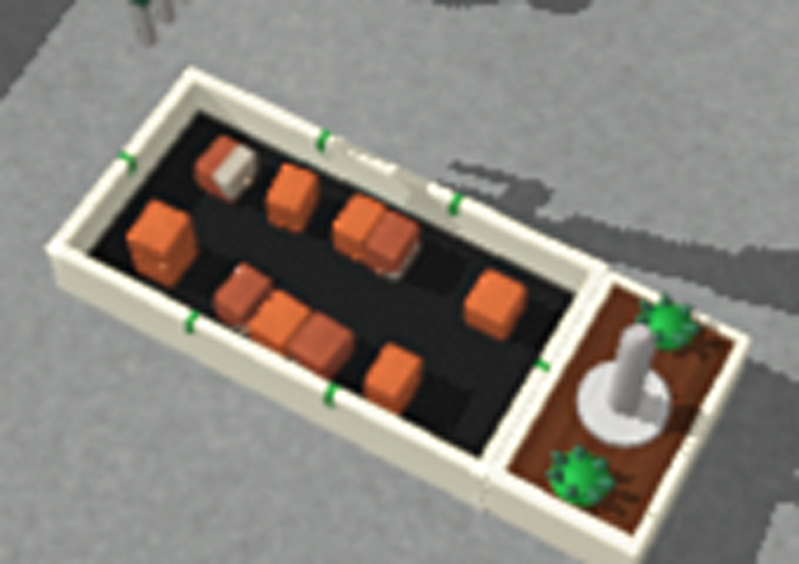

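The −x side is a single layer in all thirds. On the +x side only the back stack (160,240) is still double.

Run:
```python
from h import *
c=imaging.camera("scene")
P=dict(L1=((215,158),32),L2=((293,185),32),L5=((498,290),32),backR=((160,222),52),backRfloor=((185,275),12),d=((243,283),32),g=((280,308),32),f=((320,335),32),e=((395,365),32))
for n,(q,z) in P.items(): print(n,z,w2b(*(ray(c,[np.array(q)/4.7+[190,170]],z/1000)[0,:2]*1000)).round(0))
```

```text
L1 32 [-24. -86.]
L2 32 [-30. -41.]
L5 32 [-27.  82.]
backR 52 [ 33. -80.]
backRfloor 12 [ 35. -68.]
d 32 [ 33. -32.]
g 32 [36. -8.]
f 32 [39. 17.]
e 32 [35. 58.]
```

```bash
python3 -m pendant '[[[42,29,0,0,5],[41.5,30,0,0,5],[0,0,0,0,5],[0,0,-35,0,5],[0,0,-35,0,5],[0,0,-26,0,5],[0,0,0,0,5]]]'
python3 -m pendant '[[[0.8,10,0,0,5],[0.8,10,0,0,5],[0.7,9,0,0,5],[0,0,0,0,5],[0,0,33,0,5],[0,0,33,0,5],[-3,-40,0,0,5],[-3,-39,0,0,5]]]'
python3 -m pendant '[[[0,0,0,0,5],[0,0,-23,0,5],[0,0,-23,0,5],[0,0,0,0,5],[0.8,10,0,0,5],[0.8,10,0,0,5],[0.8,10,0,0,5],[0.8,10,0,0,5]]]'
python3 -m pendant '[[[0.4,5,0,0,5],[0,0,0,0,5],[0,0,33,0,5],[0,0,33,0,5],[-30,-40,10,0,5],[-40,-50,0,-2,5],[-30,-50,0,-3,5],[0,0,0,-3.9,5]]]'
python3 - <<'E'
from h import *
o=monitor.get_obs(); print(o["eef_pos"])
s=imaging.camera("scene"); im=s["img"][170:290,190:360,::-1]; cv2.imwrite("pics/s10.png",cv2.resize(im,None,fx=4.7,fy=4.7,interpolation=cv2.INTER_CUBIC))
w=snap("wrist"); 
for n,cc in(("scene",s),("wrist",w)):
  for t in ["rake_grip","rake_tips","slot_floor"]: print(n,t,find(cc,n,t))
E
```

```text
time_s: 21.82
eef_pos: [0.5711, -0.0954, 0.0948]
eef_rot: [-0.002, 0.038, 0.999, 0.001]
wrist_force: [0.2, -0.2, -2.0]
opening: 0.187
time_s: 22.82
eef_pos: [0.5696, -0.147, 0.1641]
eef_rot: [0.001, 0.038, 0.999, -0.0]
wrist_force: [1.0, -0.5, -2.6]
opening: 0.186
time_s: 23.82
eef_pos: [0.5727, -0.1053, 0.1176]
eef_rot: [0.0, 0.038, 0.999, -0.0]
wrist_force: [-0.6, -0.0, -1.6]
opening: 0.189
time_s: 24.82
eef_pos: [0.4716, -0.244, 0.1933]
eef_rot: [-0.0, 0.12, 0.993, -0.001]
wrist_force: [0.6, 0.8, -2.4]
opening: 0.189
[ 0.47157972 -0.24402513  0.19332979]
scene rake_grip [(0.76, np.float64(474.0), np.float64(-247.0), np.float64(214.0))]
scene rake_tips [(0.27, np.float64(580.0), np.float64(390.0), np.float64(26.0))]
scene slot_floor [(0.97, np.float64(447.0), np.float64(-356.0), np.float64(14.0))]
wrist rake_grip [(0.63, np.float64(475.0), np.float64(-238.0), np.float64(213.0))]
wrist rake_tips [(0.31, np.float64(513.0), np.float64(-118.0), np.float64(14.0))]
wrist slot_floor [(0.56, np.float64(454.0), np.float64(-359.0), np.float64(8.0))]
```

View pics/s10.png

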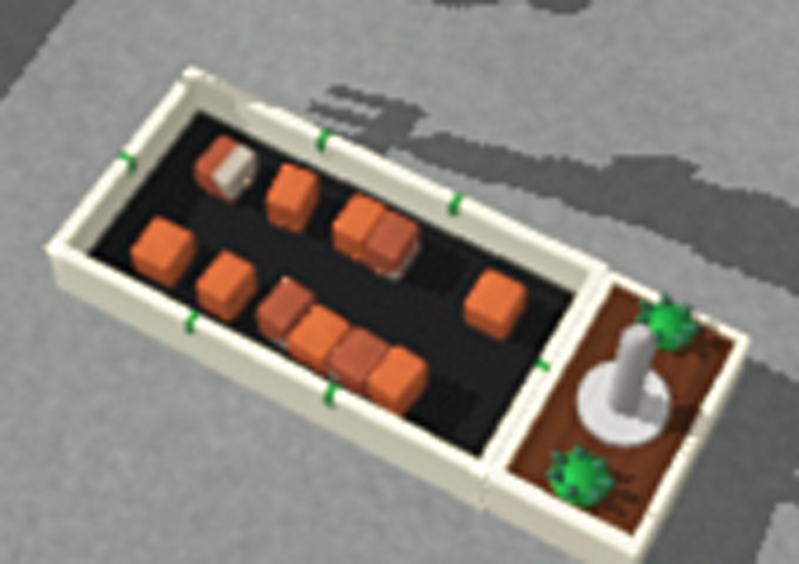

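All 11 chunks lie singly, and every third has some on both halves. Returning the rake to above the slot.

```bash
python3 -m pendant '[[[-7,-37,0,0,5],[-10,-37,0,0,5],[-10,-38,0,0,5],[0,0,0,0,5],[0,0,-25,0,5],[0,0,-20,0,5],[0,0,0,0,5],[0,0,0,0,5]]]'
python3 - <<'E'
from h import *
o=monitor.get_obs(); print(o["eef_pos"],np.degrees(np.arctan2(*rot(o["eef_rot"])[[1,0],1])))
for n in("scene","top"):
  cc=snap(n)
  for t in ["rake_grip","rake_tips","slot_floor"]: print(n,t,find(cc,n,t))
  p=px(cc,[[.4415,-.355,.06]])[0].astype(int); im=cc["img"][max(0,p[1]-45):p[1]+45,p[0]-45:p[0]+45,::-1]
  cv2.imwrite(f"pics/a_{n}.png",cv2.resize(im,(390,390),interpolation=cv2.INTER_CUBIC))
cv2.imwrite("pics/r11.png",np.hstack([cv2.imread("pics/a_scene.png"),cv2.imread("pics/a_top.png")]))
E
```

```text
time_s: 26.22
eef_pos: [0.4475, -0.3517, 0.1489]
eef_rot: [0.0, 0.115, 0.993, -0.0]
wrist_force: [0.2, -1.1, -1.9]
opening: 0.185
[ 0.44746983 -0.35168427  0.14893737] 76.76553855466322
scene rake_grip [(0.67, np.float64(450.0), np.float64(-356.0), np.float64(170.0))]
scene rake_tips [(0.65, np.float64(453.0), np.float64(-346.0), np.float64(73.0))]
scene slot_floor [(0.37, np.float64(592.0), np.float64(19.0), np.float64(26.0))]
top rake_grip [(0.72, np.float64(449.0), np.float64(282.0), np.float64(8.0))]
top rake_tips [(0.48, np.float64(448.0), np.float64(-348.0), np.float64(69.0))]
top slot_floor [(0.94, np.float64(448.0), np.float64(-353.0), np.float64(9.0))]
```

View pics/r11.png

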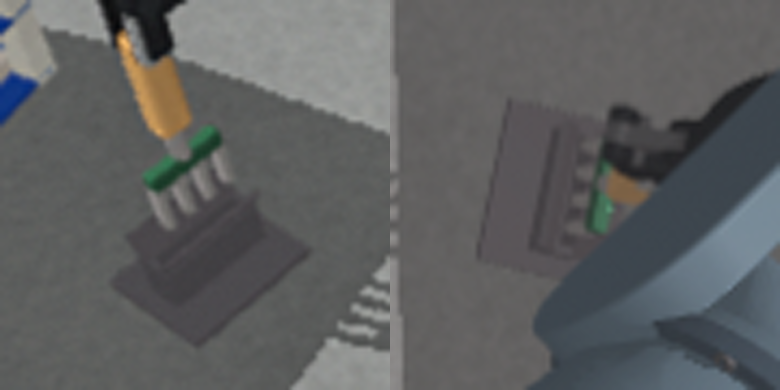

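Rake hangs upright and square over the stand, about 3–4 mm off; correct and lower.

```bash
python3 -m pendant '[[[-2.8,-4.1,0,0,5],[0,0,0,0,5],[0,0,0,0,5]]]'; python3 -m pendant '[[[0,0,-10,0,5],[0,0,-10,0,5],[0,0,-10,0,5],[0,0,0,0,5],[0,0,0,0,5]]]'
```

```text
time_s: 27.0
eef_pos: [0.4438, -0.3562, 0.148]
eef_rot: [-0.0, 0.116, 0.993, 0.0]
wrist_force: [0.5, -0.2, -2.5]
opening: 0.189
time_s: 27.62
eef_pos: [0.4437, -0.3564, 0.1179]
eef_rot: [-0.0, 0.116, 0.993, -0.0]
wrist_force: [-0.3, -1.7, -3.1]
opening: 0.192
```

```bash
python3 -m pendant '[[[0,0,-9,0,5],[0,0,-9,0,5],[0,0,-6,0,5],[0,0,0,0,5],[0,0,0,0,5]]]'; python3 -m pendant '[[[0,0,-2,0,5],[0,0,0,0,5],[0,0,0,0,5]]]'
```

```text
time_s: 28.25
eef_pos: [0.4437, -0.3559, 0.0937]
eef_rot: [-0.0, 0.116, 0.993, 0.0]
wrist_force: [-1.4, -2.3, -3.6]
opening: 0.19
time_s: 28.62
eef_pos: [0.444, -0.3562, 0.0922]
eef_rot: [0.0, 0.116, 0.993, -0.0]
wrist_force: [-0.4, -3.3, -2.5]
opening: 0.189
```

```bash
python3 -m pendant '[[[0,0,-1.5,0,5],[0,0,0,0,5],[0,0,0,0,15],[0,0,0,0,30],[0,0,0,0,60],[0,0,0,0,85],[0,0,0,0,85],[0,0,0,0,85]]]'
python3 -m pendant '[[[0,0,15,0,85],[0,0,30,0,85],[0,0,40,0,85],[0,0,50,0,85],[0,0,20,0,85],[2,40,0,0,85],[2,40,0,0,85],[2,40,0,0,85]]]'
python3 - <<'E'
from h import *
for n in("scene","top"):
  cc=snap(n,n+"12.png")
  for t in "rake_grip rake_tips slot_floor lamp_hub sleeve1_c sleeve2_c sleeve3_c stem_seat".split(): print(n,t,find(cc,n,t))
# rake handle top orange in top image
o=cv2.imread("pics/top0.png"); n=cv2.imread("pics/top12.png"); print("diff stand",np.abs(o[225:262,400:445].astype(int)-n[225:262,400:445]).mean())
for nm,a in(("0",o),("12",n)):
  a=a[:,:,::-1].astype(int); m=(a[...,0]-a[...,2]>60); m[:, :400]=0;m[:,450:]=0;m[:215]=0;m[270:]=0; v,u=np.where(m); print(nm,len(u),u.mean(),v.mean(),u.max(),v.min(),v.max())
E
```

```text
time_s: 29.62
eef_pos: [0.444, -0.3561, 0.0906]
eef_rot: [0.0, 0.116, 0.993, 0.0]
wrist_force: [0.3, 0.8, -0.7]
opening: 0.997
time_s: 30.62
eef_pos: [0.45, -0.2351, 0.2469]
eef_rot: [0.001, 0.116, 0.993, -0.0]
wrist_force: [0.6, 0.0, 0.2]
opening: 0.992
scene rake_grip [(0.68, np.float64(448.0), np.float64(-358.0), np.float64(110.0))]
scene rake_tips [(0.78, np.float64(447.0), np.float64(-354.0), np.float64(11.0))]
scene slot_floor [(0.74, np.float64(446.0), np.float64(-357.0), np.float64(15.0))]
scene lamp_hub [(0.71, np.float64(581.0), np.float64(389.0), np.float64(25.0))]
scene sleeve1_c []
scene sleeve2_c [(0.53, np.float64(455.0), np.float64(279.0), np.float64(11.0))]
scene sleeve3_c [(0.7, np.float64(439.0), np.float64(400.0), np.float64(9.0))]
scene stem_seat [(0.72, np.float64(577.0), np.float64(-125.0), np.float64(21.0))]
top rake_grip [(0.51, np.float64(439.0), np.float64(-357.0), np.float64(109.0))]
top rake_tips [(0.51, np.float64(445.0), np.float64(-351.0), np.float64(11.0))]
top slot_floor [(0.74, np.float64(569.0), np.float64(-121.0), np.float64(25.0))]
top lamp_hub [(0.75, np.float64(583.0), np.float64(392.0), np.float64(27.0))]
top sleeve1_c [(0.34, np.float64(512.0), np.float64(-76.0), np.float64(26.0))]
top sleeve2_c [(0.5, np.float64(450.0), np.float64(282.0), np.float64(9.0))]
top sleeve3_c [(0.75, np.float64(437.0), np.float64(405.0), np.float64(4.0))]
top stem_seat [(0.57, np.float64(563.0), np.float64(127.0), np.float64(46.0))]
diff stand 26.596996996996996
0 63 435.6031746031746 239.6984126984127 439 235 244<stdin>:8: RuntimeWarning: Mean of empty slice.
  ret = ret.dtype.type(ret / rcount)
Traceback (most recent call last):
ValueError: zero-size array to reduction operation maximum which has no identity
```

```bash
python3 -m pendant '[[[0,45,0,2,85],[0,45,0,2,85],[0,45,0,2,85],[0,45,0,2,85],[0,45,0,0.9,85],[0,45,0,0,85],[0,45,0,0,85],[0,45,0,0,85]]]'
python3 -m pendant '[[[0,45,0,0,85],[0,45,0,0,85],[0,45,-20,0,85],[0,18,-20,0,85],[0,0,0,0,85],[0,0,0,0,85]]]'
cat >> h.py <<'E'
def blob(c,f,guess,z,r=60):
    "centroid (hull) of mask f near projected guess(m) -> world mm on plane z"
    a=cv2.cvtColor(c["img"],cv2.COLOR_RGB2HSV).astype(int); p=px(c,[[*guess,z]])[0]
    m=f(a[...,0],a[...,1],a[...,2]).astype(np.uint8)
    v,u=np.mgrid[:m.shape[0],:m.shape[1]]; m[(u-p[0])**2+(v-p[1])**2>r*r]=0
    cs=cv2.findContours(m,cv2.RETR_EXTERNAL,cv2.CHAIN_APPROX_NONE)[0]
    if not cs: return None
    k=max(cs,key=cv2.contourArea); h=cv2.convexHull(k); M=cv2.moments(h); uv=[M["m10"]/M["m00"],M["m01"]/M["m00"]]
    return np.round(uv,1),cv2.contourArea(h),(ray(c,[uv],z)[0]*1000).round(1),cv2.boundingRect(h)
ORANGE=lambda H,S,V:(H>5)&(H<20)&(S>150)&(V>120)
E
python3 - <<'E'
from h import *
o=monitor.get_obs(); print(o["eef_pos"],np.degrees(np.arctan2(*rot(o["eef_rot"])[[1,0],1])),o["q"].round(2))
c=snap("wrist","w13.png"); print(find(c,"wrist","sleeve2_c"),blob(c,ORANGE,(.451,.279),.018)); print(c["img"][[100,150,200],[200,250,300]])
t=snap("top"); print(blob(t,ORANGE,(.451,.279),.018,25))
E
```

```text
time_s: 32.52
eef_pos: [0.4498, 0.1254, 0.2458]
eef_rot: [0.0, 0.038, 0.999, -0.0]
wrist_force: [0.8, -0.3, -0.5]
opening: 0.998
time_s: 33.28
eef_pos: [0.4503, 0.2764, 0.2062]
eef_rot: [0.0, 0.038, 0.999, -0.0]
wrist_force: [-0.7, 0.3, 0.5]
opening: 0.998
[0.45028344 0.27641986 0.2062399 ] 85.59340344755721 [ 0.33  0.06  1.71 -0.    1.37 -1.17]
[(0.86, np.float64(456.0), np.float64(283.0), np.float64(8.0))] (array([286.9, 176.7]), 1355.5, array([451.9, 280.6,  18. ]), (267, 156, 41, 42))
[[152 154 151]
 [149 153 148]
 [152 151 147]]
(array([176.8, 237.7]), 150.0, array([447.6, 277.2,  18. ]), (168, 230, 17, 15))
```

```bash
python3 -m pendant '[[[1.2,4,-50,0,85],[0,0,-50,0,85],[0,0,-50,0,85],[0,0,-30,0,85],[0,0,-20,0,85],[0,0,0,0,85],[0,0,0,0,85]]]'
python3 -m pendant '[[[0,0,-6,0,60],[0,0,0,0,40],[0,0,0,0,30],[0,0,0,0,30],[0,0,0,0,30],[0,0,0,0,30]]]'
```

```text
time_s: 34.3
eef_pos: [0.4524, 0.2809, 0.0069]
eef_rot: [0.001, 0.039, 0.999, 0.0]
wrist_force: [-0.1, 0.4, -0.2]
opening: 0.993
time_s: 35.05
eef_pos: [0.4511, 0.2809, -0.0004]
eef_rot: [-0.0, 0.038, 0.999, -0.0]
wrist_force: [0.4, 0.8, 0.3]
opening: 0.352
```

```bash
python3 -m pendant '[[[0,0,0,0,85],[0,0,0,0,85],[0,0,0,0,85],[0,0,0,0,85],[0,0,50,0,85],[0,0,50,0,85],[0,0,50,0,85],[0,0,50,0,85]]]'
python3 - <<'E'
from h import *
o=monitor.get_obs(); print(o["eef_pos"])
for n in ("wrist","scene","top"):
  c=snap(n,n+"14.png"); print(n,find(c,n,"sleeve2_c"),blob(c,ORANGE,(.451,.279),.018,150 if n=="wrist" else 60))
E
```

```text
time_s: 36.05
eef_pos: [0.4509, 0.2808, 0.2013]
eef_rot: [0.0, 0.038, 0.999, 0.0]
wrist_force: [0.7, -0.6, -0.4]
opening: 1.002
[0.45088738 0.28077103 0.20128103]
wrist [(0.69, np.float64(455.0), np.float64(282.0), np.float64(10.0))] (array([282.8, 177.4]), 1407.0, array([451.8, 280.8,  18. ]), (262, 156, 43, 43))
scene [(0.59, np.float64(454.0), np.float64(279.0), np.float64(12.0))] (array([397.3, 249.2]), 275.0, array([460.3, 278.7,  18. ]), (388, 240, 20, 19))
top [(0.57, np.float64(707.0), np.float64(158.0), np.float64(3.0))] (array([176.6, 237.1]), 169.0, array([449.1, 277.9,  18. ]), (168, 229, 17, 16))
```

```bash
python3 -m pendant '[[[0,0,-50,0,85],[0,0,-50,0,85],[0,0,-50,0,85],[0,0,-30,0,85],[0,0,-21,0,85],[0,0,0,0,70],[0,0,0,0,50],[0,0,0,0,50]]]'
python3 - <<'E'
from h import *
c=snap("wrist"); print(monitor.get_obs()["opening"],monitor.get_obs()["eef_pos"]);im=c["img"][:,:,::-1].copy()
for P in ([.4518,.2808,.018],[.4518,.2808,.0]): cv2.circle(im,tuple(px(c,[P])[0].astype(int)),3,(255,0,0),-1)
s=snap("scene"); p=px(s,[[.4518,.2808,.01]])[0].astype(int); k=s["img"][p[1]-40:p[1]+40,p[0]-40:p[0]+40,::-1]
cv2.imwrite("pics/v15.png",np.hstack([cv2.resize(im,(440,330)),cv2.resize(k,(330,330),interpolation=cv2.INTER_CUBIC)]))
E
```

```text
time_s: 37.35
eef_pos: [0.4519, 0.2812, -0.0005]
eef_rot: [0.001, 0.038, 0.999, 0.0]
wrist_force: [0.4, 0.5, -0.1]
opening: 0.584
0.5848926476680739 [ 4.51923870e-01  2.81183286e-01 -4.10913314e-04]
```

View pics/v15.png

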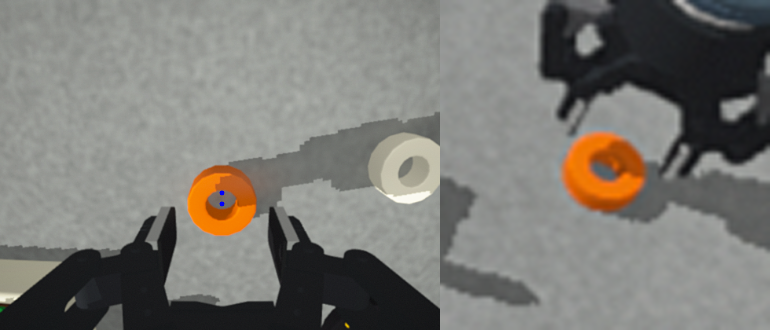

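Run:
```python
from h import *
c=imaging.camera("wrist"); o=monitor.get_obs(); p=o["eef_pos"]; r=rot(o["eef_rot"]); print(c["origin"],o["eef_rot"])
for z in (0,.01,.02,.03,.04): print(z,px(c,[p+r[:,1]*.025+[0,0,z],p-r[:,1]*.025+[0,0,z]]).round(0).tolist())
```

```text
[0.37817663 0.28642024 0.18054076] [7.16909276e-04 3.83838019e-02 9.99262776e-01 2.71163843e-04]
0 [[330.0, 244.0], [236.0, 244.0]]
0.01 [[332.0, 252.0], [234.0, 252.0]]
0.02 [[335.0, 260.0], [231.0, 260.0]]
0.03 [[338.0, 269.0], [228.0, 269.0]]
0.04 [[341.0, 280.0], [225.0, 280.0]]
```

The fingertips visibly stand well above the sleeve top (tips at (223,263)/(345,263) in full pixels, i.e. some 25–40 mm above the nominal TCP), so they lie higher than nominal. Descend in steps with force checks.

```bash
python3 -m pendant '[[[0,0,-8,0,60],[0,0,-6,0,60],[0,0,0,0,60],[0,0,0,0,60]]]'
python3 -m pendant '[[[0,0,0,0,40],[0,0,0,0,30],[0,0,0,0,30],[0,0,0,0,30]]]'
```

```text
time_s: 38.0
eef_pos: [0.4511, 0.2809, -0.0155]
eef_rot: [-0.0, 0.038, 0.999, -0.0]
wrist_force: [0.8, -0.8, -0.2]
opening: 0.703
time_s: 38.5
eef_pos: [0.4512, 0.2809, -0.0154]
eef_rot: [0.0, 0.038, 0.999, 0.0]
wrist_force: [-0.1, 0.4, -0.7]
opening: 0.353
```

```bash
python3 -m pendant '[[[0,0,0,0,60],[0,0,0,0,60],[0,0,-4,0,60],[0,0,-4,0,60],[0,0,0,0,60],[0,0,0,0,60]]]'
python3 -m pendant '[[[0,0,0,0,40],[0,0,0,0,30],[0,0,0,0,30],[0,0,0,0,30]]]'
python3 - <<'E'
from h import *
c=imaging.camera("wrist"); o=monitor.get_obs(); cv2.imwrite("pics/w16.png",c["img"][:,:,::-1])
a=c["img"].astype(int).sum(2)
for v in range(180,330,8): print(v,"".join("#" if x<150 else "." for x in a[v,180:400:4]))
print(blob(c,ORANGE,(.451,.281),.018,100))
E
```

```text
time_s: 39.25
eef_pos: [0.4511, 0.2809, -0.0235]
eef_rot: [-0.0, 0.038, 0.999, -0.0]
wrist_force: [0.4, 0.2, 0.7]
opening: 0.701
time_s: 39.75
eef_pos: [0.453, 0.2812, -0.0216]
eef_rot: [0.002, 0.038, 0.999, 0.0]
wrist_force: [-0.4, -1.4, 10.3]
opening: 0.354
180 .......................................................
188 .......................................................
196 .......................................................
204 .......................................................
212 .......................................................
220 .......................................................
228 .......................................................
236 .......................................................
244 .......................................................
252 .......................................................
260 .......................................................
268 ................#..................##..................
276 .........###...##..................##....###...........
284 ........###....##..................###...####..........
292 .......###....###..................###....###..........
300 ......####....###..................###.....###.........
308 ....########..###..................####.########.......
316 ...##############..................###############.....
324 ################....................###################
(array([281.8, 271.1]), 7229.5, array([448.8, 280.9,  18. ]), (236, 222, 93, 100))
```

```bash
python3 -m pendant '[[[0,0,8,0,60],[0,0,0,0,60],[0,0,0,0,60],[0,0,-8,0,60],[0,0,-5,0,60],[0,0,-5,0,60],[0,0,0,0,60],[0,0,0,0,60]]]'
python3 -m pendant '[[[0,0,0,0,45],[0,0,0,0,38],[0,0,0,0,30],[0,0,0,0,30]]]'
```

```text
time_s: 40.8
eef_pos: [0.4512, 0.2809, -0.0334]
eef_rot: [0.0, 0.038, 0.999, 0.0]
wrist_force: [-0.0, -0.2, 0.3]
opening: 0.7
time_s: 41.3
eef_pos: [0.4517, 0.2811, -0.0327]
eef_rot: [0.001, 0.038, 0.999, 0.0]
wrist_force: [-1.1, -0.4, 5.5]
opening: 0.478
```

```bash
python3 -m pendant '[[[0,0,10,0,25],[0,0,30,0,25],[0,0,50,0,25],[0,0,50,0,25],[0,0,33,0,25],[0,0,0,0,25]]]'
python3 -m pendant '[[[22,-30,0,0,25],[22,-30,0,0,25],[22,-30,0,0,25],[22,-30,0,0,25],[21,-33,0,0,25],[0,0,0,0,25],[0,0,0,0,25],[0,0,0,0,25]]]'
python3 - <<'E'
from h import *
c=snap("wrist","w17.png"); o=monitor.get_obs(); print(o["eef_pos"],find(c,"wrist","sleeve2_c"),find(c,"wrist","stem_seat"))
a=cv2.cvtColor(c["img"],cv2.COLOR_RGB2HSV).astype(int)
m=ORANGE(a[...,0],a[...,1],a[...,2]); v,u=np.where(m); print("orange",len(u),u.min(),u.max(),v.min(),v.max())
for n,P in dict(foot=[.5606,.1281,.044],top=[.5606,.1281,.114]).items(): print(n,px(c,[P]).round(0))
im=c["img"][:,:,::-1][100:400,130:430]; cv2.imwrite("pics/w17c.png",cv2.resize(im,(600,600),interpolation=cv2.INTER_CUBIC))
E
```

```text
time_s: 42.05
eef_pos: [0.4533, 0.2817, 0.1433]
eef_rot: [0.003, 0.038, 0.999, 0.001]
wrist_force: [-0.4, 0.8, -0.6]
opening: 0.476
time_s: 43.05
eef_pos: [0.5592, 0.1288, 0.139]
eef_rot: [-0.001, 0.038, 0.999, 0.0]
wrist_force: [0.0, 0.2, 0.1]
opening: 0.48
[0.5593387  0.12879592 0.13923482] [(0.89, np.float64(562.0), np.float64(129.0), np.float64(180.0))] [(0.93, np.float64(565.0), np.float64(129.0), np.float64(46.0))]
orange 20189 0 333 127 339
foot [[282. 201.]]
top [[282. 231.]]
```

View pics/w17c.png

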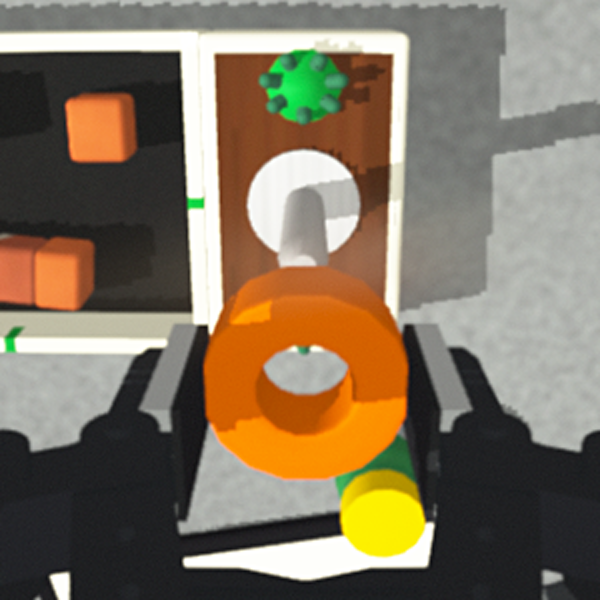

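The sleeve is held level between the pads (top circle centred near full px (283,289)), the stem seat at (281.5,201.5) matches my prediction (282,201).

Run:
```python
from h import *
c=imaging.camera("wrist"); o=monitor.get_obs(); print(o["eef_pos"],c["origin"])
for z in (.18,.185,.19,.195): 
    w=ray(c,[(283,289),(232.5,289),(333.5,289)],z)*1000; print(z,w[0].round(1),np.linalg.norm(w[1]-w[2]).round(1))
print("seat",ray(c,[(281.5,201.5)],.044)*1000)
a=cv2.cvtColor(c["img"],cv2.COLOR_RGB2HSV).astype(int); m=ORANGE(a[...,0],a[...,1],a[...,2]); m[:230]=0
for v in range(230,345,6):
    u=np.where(m[v,220:350])[0]+220; print(v,u.min() if len(u) else None,u.max() if len(u) else None,end="; ")
g=c["img"].astype(int).sum(2)
print(); print("white seat rows", [ (v,(np.where(g[v,235:330]>600)[0]+235)[[0,-1]].tolist()) for v in range(180,225,4) if (g[v,235:330]>600).any()])
```

```text
[0.55979454 0.12859748 0.13961326] [0.48632347 0.1339619  0.32066914]
0.18 [563.8 128.3 180. ] 43.7
0.185 [561.  128.5 185. ] 42.1
0.19 [558.3 128.7 190. ] 40.6
0.195 [555.5 128.9 195. ] 39.0
seat [[561.83699717 127.50599714  44.        ]]
230 241 267; 236 242 301; 242 242 314; 248 242 321; 254 242 323; 260 239 326; 266 237 329; 272 234 331; 278 233 332; 284 232 333; 290 232 333; 296 232 332; 302 233 333; 308 233 332; 314 237 329; 320 240 326; 326 247 319; 332 254 312; 338 270 295; 344 None None; 
white seat rows [(180, [235, 329]), (184, [235, 329]), (188, [235, 329]), (192, [235, 329]), (196, [235, 329]), (200, [235, 329]), (204, [235, 329]), (208, [235, 329]), (212, [235, 329]), (216, [235, 329]), (220, [235, 329]), (224, [235, 329])]
```

Run:
```python
from h import *
c=snap("scene","s18.png")
a=cv2.cvtColor(c["img"],cv2.COLOR_RGB2HSV).astype(int); m=ORANGE(a[...,0],a[...,1],a[...,2])
for z in (.161,.171,.181):
    t=np.linspace(0,2*np.pi,60); P=np.array([[.5605+.022*np.cos(k),.1285+.022*np.sin(k),z+s] for k in t for s in(-.009,.009)])
    q=px(c,P); print(z,q.min(0).round(1),q.max(0).round(1))
p=px(c,[[.5605,.1285,.175]])[0].astype(int)
s=m[p[1]-35:p[1]+35,p[0]-35:p[0]+35]
n,l,st,ce=cv2.connectedComponentsWithStats(s.astype(np.uint8)); 
for i in range(1,n):
    if st[i,4]>20: x,y,w,h=st[i,:4]; print("comp",x+p[0]-35,y+p[1]-35,x+w+p[0]-35,y+h+p[1]-35,st[i,4])
print(find(c,"scene","sleeve2_c"),find(c,"scene","stem_seat"))
```

```text
0.161 [318.5 216.6] [341.7 240.2]
0.171 [319. 214.] [342.5 237.8]
0.181 [319.5 211.3] [343.2 235.3]
comp 319 213 342 236 364
comp 295 228 302 242 64
[(0.54, np.float64(562.0), np.float64(126.0), np.float64(184.0))] [(0.55, np.float64(559.0), np.float64(124.0), np.float64(45.0))]
```

```bash
python3 -m pendant '[[[1,-0.7,-20,0,25],[0,0,-20,0,25],[0,0,-10,0,25],[0,0,-6,0,25],[0,0,-6,0,25],[0,0,-6,0,25],[0,0,0,0,25]]]'
python3 -m pendant '[[[0,0,-6,0,25],[0,0,-6,0,25],[0,0,0,0,25],[0,0,0,0,25]]]'
```

```text
time_s: 44.28
eef_pos: [0.5609, 0.1272, 0.0713]
eef_rot: [-0.0, 0.038, 0.999, -0.0]
wrist_force: [0.0, -0.0, 0.1]
opening: 0.478
time_s: 44.78
eef_pos: [0.5612, 0.1272, 0.0596]
eef_rot: [-0.0, 0.038, 0.999, -0.0]
wrist_force: [-0.1, 0.1, -0.5]
opening: 0.48
```

```bash
python3 -m pendant '[[[0,0,-10,0,25],[0,0,-10,0,25],[0,0,-10,0,25],[0,0,-8,0,25],[0,0,0,0,25],[0,0,0,0,25]]]'
python3 -m pendant '[[[0,0,-4,0,25],[0,0,0,0,25],[0,0,-3,0,25],[0,0,0,0,25]]]'
```

```text
time_s: 45.52
eef_pos: [0.5614, 0.1272, 0.0218]
eef_rot: [0.0, 0.038, 0.999, 0.0]
wrist_force: [0.8, -0.3, -0.5]
opening: 0.476
time_s: 46.02
eef_pos: [0.5609, 0.1271, 0.0143]
eef_rot: [-0.0, 0.038, 0.999, -0.0]
wrist_force: [0.2, -1.0, -0.2]
opening: 0.475
```

```bash
python3 -m pendant '[[[0,0,-1.5,0,25],[0,0,0,0,45],[0,0,0,0,60],[0,0,0,0,65],[0,0,0,0,65],[0,0,30,0,65],[0,0,50,0,65],[0,0,50,0,65]]]'
python3 -m pendant '[[[0,0,50,0,85],[-20,40,20,0,85],[-20,45,0,0,85],[-20,45,0,0,85],[-20,45,0,0,85],[-20,45,0,0,85],[-20,45,0,0,85],[0,0,0,0,85]]]'
cat >> h.py <<'E'
def bounds(c,f,ctr,z,dia,h,pad=4):
    "observed vs predicted pixel bounds of a cylinder"
    t=np.linspace(0,2*np.pi,60); P=np.array([[ctr[0]+dia/2*np.cos(k),ctr[1]+dia/2*np.sin(k),z+s] for k in t for s in(0,h)]); q=px(c,P)
    lo,hi=(q.min(0)-pad).astype(int),(q.max(0)+pad).astype(int)
    a=cv2.cvtColor(c["img"],cv2.COLOR_RGB2HSV).astype(int)[lo[1]:hi[1],lo[0]:hi[0]]; m=f(a[...,0],a[...,1],a[...,2]); v,u=np.where(m)
    print("pred",q.min(0).round(1),q.max(0).round(1),"obs",(u.min()+lo[0],v.min()+lo[1],u.max()+lo[0]+1,v.max()+lo[1]+1) if len(u) else None,len(u))
WHITE=lambda H,S,V:(S<45)&(V>165)
E
python3 - <<'E'
from h import *
o=monitor.get_obs(); print(o["eef_pos"])
s=snap("scene","s19.png"); t=snap("top","t19.png")
bounds(s,ORANGE,(.5612,.1278),.044,.044,.018,8); bounds(t,ORANGE,(.5612,.1278),.044,.044,.018,5)
w=snap("wrist","w19.png"); print(find(w,"wrist","sleeve3_c"),blob(w,WHITE,(.438,.400),.014,80))
print(find(t,"top","sleeve3_c"),find(s,"scene","sleeve3_c"),find(t,"top","lamp_hub"),find(s,"scene","lamp_hub"))
E
```

```text
time_s: 47.02
eef_pos: [0.5607, 0.1271, 0.1442]
eef_rot: [-0.0, 0.038, 0.999, -0.0]
wrist_force: [0.8, 0.4, -0.2]
opening: 0.758
time_s: 48.02
eef_pos: [0.4392, 0.3949, 0.213]
eef_rot: [-0.0, 0.036, 0.999, 0.0]
wrist_force: [0.3, -0.8, -0.3]
opening: 0.995
[0.43922395 0.39485597 0.21304511]
pred [313.4 242.1] [334.  263.4] obs (np.int64(312), np.int64(243), np.int64(333), np.int64(264)) 256
pred [224.6 184.4] [242.4 202.4] obs (np.int64(225), np.int64(184), np.int64(244), np.int64(202)) 176
[(0.89, np.float64(426.0), np.float64(373.0), np.float64(8.0))] (array([289.9, 170.4]), 20000.5, array([438., 400.,  14.]), (210, 91, 160, 160))
[(0.56, np.float64(424.0), np.float64(381.0), np.float64(8.0))] [(0.61, np.float64(428.0), np.float64(374.0), np.float64(7.0))] [(0.77, np.float64(582.0), np.float64(392.0), np.float64(28.0))] [(0.92, np.float64(586.0), np.float64(389.0), np.float64(24.0))]
```

Orange sleeve is seated (observed bounds match prediction). The white sleeve was knocked to about (426,375).

Run:
```python
from h import *
w=snap("wrist"); W2=lambda H,S,V:(V>195)&(S<60)
for th in (185,195,205): print(th,blob(w,lambda H,S,V:(V>th)&(S<70),(.426,.375),.018,50))
o=monitor.get_obs(); print(o["eef_pos"])
c=px(w,[[.426,.375,.012]])[0].astype(int); g=w["img"].max(2)
for v in range(c[1]-30,c[1]+31,4): print(v,*g[v,c[0]-32:c[0]+33:4])
print(c,find(w,"wrist","sleeve3_c"))
```

```text
185 (array([266.2, 161.9]), 1463.0, array([427.5, 375.2,  18. ]), (245, 140, 43, 47))
195 (array([266.3, 161.6]), 1416.0, array([427.3, 375.4,  18. ]), (245, 141, 43, 43))
205 (array([266.3, 161.7]), 1393.5, array([427.3, 375.3,  18. ]), (245, 141, 43, 43))
[0.44169964 0.39142278 0.21314044]
129 181 174 176 178 173 175 167 170 177 181 179 174 180 174 173 179 169
133 182 179 178 172 181 182 178 178 182 176 176 177 181 180 172 175 175
137 172 177 176 168 180 182 177 180 178 160 165 139 113 120 124 117 183
141 181 175 177 175 183 178 183 220 244 217 176 119 112 114 116 120 120
145 175 180 186 181 175 243 255 254 254 254 255 247 121 115 117 121 113
149 181 181 172 182 246 254 254 254 254 254 254 254 255 119 116 118 120
153 171 179 180 174 255 254 254 249 159 228 255 254 254 200 117 115 117
157 175 184 177 235 254 254 251 117 119 116 175 254 254 255 117 119 120
161 174 182 177 250 254 254 170 117 123 119 111 255 254 255 112 117 111
165 171 182 177 245 254 254 213 120 120 115 140 255 254 255 118 116 112
169 178 180 175 187 255 254 255 192 169 186 255 254 254 248 120 121 119
173 174 176 176 184 255 254 254 254 255 255 254 254 255 106 117 116 183
177 170 172 181 171 168 255 254 254 254 254 254 255 179 178 177 179 180
181 179 180 177 175 182 179 203 255 255 255 238 176 176 183 179 186 180
185 180 179 179 183 183 176 184 181 190 174 177 181 185 176 173 181 181
189 186 169 177 181 185 185 174 182 178 178 186 181 184 182 179 178 179
[266 159] [(0.77, np.float64(427.0), np.float64(374.0), np.float64(9.0))]
```

```bash
python3 -m pendant '[[[-14.6,-15.8,0,0,75],[0,0,-50,0,75],[0,0,-50,0,75],[0,0,-50,0,75],[0,0,-40,0,65],[0,0,-20,0,65],[0,0,-16,0,62],[0,0,0,0,62]]]'
python3 -m pendant '[[[0,0,-10,0,62],[0,0,-5,0,62],[0,0,-5,0,62],[0,0,0,0,62],[0,0,0,0,62]]]'
python3 -m pendant '[[[0,0,0,0,45],[0,0,0,0,38],[0,0,0,0,30],[0,0,0,0,30]]]'
```

```text
time_s: 49.52
eef_pos: [0.426, 0.3758, -0.0138]
eef_rot: [-0.001, 0.039, 0.999, -0.001]
wrist_force: [0.3, 0.5, -0.0]
opening: 0.724
time_s: 50.15
eef_pos: [0.4267, 0.3765, -0.0327]
eef_rot: [0.0, 0.038, 0.999, 0.0]
wrist_force: [0.5, -0.1, -0.6]
opening: 0.726
time_s: 50.65
eef_pos: [0.4269, 0.3766, -0.032]
eef_rot: [0.0, 0.038, 0.999, 0.0]
wrist_force: [-1.8, -0.8, 6.3]
opening: 0.484
```

```bash
python3 -m pendant '[[[0,0,10,0,25],[0,0,30,0,25],[0,0,50,0,25],[0,0,50,0,25],[0,0,32,0,25],[20,-40,0,0,25],[20,-40,0,0,25],[20,-40,0,0,25]]]'
python3 -m pendant '[[[20,-40,0,0,25],[20,-40,0,0,25],[20,-30,0,0,25],[14,-19.4,0,0,25],[0,0,0,0,25],[0,0,0,0,25],[0,0,0,0,25]]]'
python3 - <<'E'
from h import *
w=snap("wrist","w20.png"); o=monitor.get_obs(); print(o["eef_pos"],o["opening"])
a=cv2.cvtColor(w["img"],cv2.COLOR_RGB2HSV).astype(int); m=(a[...,2]>195)&(a[...,1]<70); m[:240]=0
for v in range(250,345,6):
    u=np.where(m[v,225:342])[0]+225; print(v,u.min() if len(u) else None,u.max() if len(u) else None,end="; ")
print(find(w,"wrist","sleeve3_c"),find(w,"wrist","stem_seat"))
E
```

```text
time_s: 51.65
eef_pos: [0.487, 0.2553, 0.1399]
eef_rot: [0.001, 0.038, 0.999, 0.0]
wrist_force: [-0.2, 0.0, 0.1]
opening: 0.481
time_s: 52.52
eef_pos: [0.5599, 0.1281, 0.139]
eef_rot: [-0.0, 0.038, 0.999, 0.0]
wrist_force: [0.6, -0.1, 0.4]
opening: 0.484
[0.55994172 0.12807645 0.13907017] 0.48316574035243015
250 227 329; 256 227 329; 262 233 324; 268 237 329; 274 233 331; 280 232 332; 286 232 332; 292 233 332; 298 233 332; 304 234 332; 310 236 330; 316 238 325; 322 244 321; 328 251 312; 334 263 301; 340 None None; [(0.72, np.float64(561.0), np.float64(130.0), np.float64(181.0))] [(0.83, np.float64(564.0), np.float64(128.0), np.float64(43.0))]
```

```bash
python3 -m pendant '[[[1.9,-0.9,-20,0,25],[0,0,-20,0,25],[0,0,-10,0,25],[0,0,-6,0,25],[0,0,-6,0,25],[0,0,-6,0,25],[0,0,0,0,25]]]'
python3 -m pendant '[[[0,0,-6,0,25],[0,0,-6,0,25],[0,0,0,0,25],[0,0,0,0,25]]]'
```

```text
time_s: 53.55
eef_pos: [0.5621, 0.1261, 0.0707]
eef_rot: [-0.0, 0.038, 0.999, -0.0]
wrist_force: [-0.5, 0.4, -1.3]
opening: 0.481
time_s: 54.05
eef_pos: [0.5619, 0.1261, 0.0586]
eef_rot: [-0.001, 0.038, 0.999, -0.0]
wrist_force: [-1.6, 1.8, -2.3]
opening: 0.479
```

```bash
python3 -m pendant '[[[-0.4,1,0,0,25],[0,0,0,0,25],[0,0,-10,0,25],[0,0,-10,0,25],[0,0,-5,0,25],[0,0,0,0,25],[0,0,0,0,25]]]'
python3 -m pendant '[[[0,0,-2,0,25],[0,0,0,0,25]]]'
```

```text
time_s: 54.92
eef_pos: [0.5623, 0.1271, 0.0342]
eef_rot: [0.0, 0.038, 0.999, 0.0]
wrist_force: [-0.1, 0.3, -0.2]
opening: 0.481
time_s: 55.18
eef_pos: [0.5621, 0.1271, 0.0321]
eef_rot: [0.0, 0.038, 0.999, -0.0]
wrist_force: [-0.6, 0.6, -0.4]
opening: 0.479
```

```bash
python3 -m pendant '[[[0,0,-1.5,0,25],[0,0,0,0,45],[0,0,0,0,60],[0,0,0,0,65],[0,0,0,0,65],[0,0,30,0,65],[0,0,50,0,65],[0,0,50,0,65]]]'
python3 -m pendant '[[[0,0,50,0,85],[4,44,0,0,85],[4,44,0,0,85],[4,44,0,0,85],[4,44,0,0,85],[4,44,0,0,85],[0,43,0,0,85],[0,0,0,0,85]]]'
python3 - <<'E'
from h import *
s=snap("scene","s21.png"); t=snap("top","t21.png")
W3=lambda H,S,V:(V>185)&(S<60)
for c,p in((s,6),(t,4)): bounds(c,ORANGE,(.5612,.1278),.044,.044,.018,p); bounds(c,W3,(.5612,.1278),.062,.044,.018,p)
for i in range(2):
  w=snap("wrist","w21.png"); o=monitor.get_obs(); print(o["eef_pos"],find(w,"wrist","lamp_hub"))
print(find(t,"top","lamp_hub"),find(s,"scene","lamp_hub"))
print(blob(w,lambda H,S,V:(S<45)&(V>150)|(S>120)&(H>15)&(H<35)&(V>120)|(V<70),(.582,.391),.014,90))
EE=0
p=px(w,[[.582,.391,.036]])[0].astype(int); g=w["img"].max(2); print(p)
for v in range(p[1]-44,p[1]+48,4): print(v,*g[v,p[0]-48:p[0]+49:4])
E
```

```text
time_s: 56.18
eef_pos: [0.5616, 0.127, 0.1617]
eef_rot: [-0.0, 0.038, 0.999, -0.0]
wrist_force: [0.0, 0.3, -0.1]
opening: 0.76
time_s: 57.18
eef_pos: [0.581, 0.393, 0.2099]
eef_rot: [-0.0, 0.037, 0.999, 0.0]
wrist_force: [-0.3, -2.0, 0.2]
opening: 0.996
pred [313.4 242.1] [334.  263.4] obs (np.int64(312), np.int64(252), np.int64(331), np.int64(264)) 67
pred [314.1 238.3] [335.1 259.9] obs (np.int64(308), np.int64(232), np.int64(341), np.int64(265)) 335
pred [224.6 184.4] [242.4 202.4] obs (np.int64(242), np.int64(193), np.int64(244), np.int64(197)) 2
pred [223.7 183.1] [241.8 201.4] obs (np.int64(220), np.int64(179), np.int64(242), np.int64(201)) 172
[0.58198403 0.3893392  0.21028932] [(0.93, np.float64(585.0), np.float64(390.0), np.float64(23.0))]
[0.5823497  0.38882396 0.21067461] [(0.71, np.float64(587.0), np.float64(390.0), np.float64(24.0))]
[(0.97, np.float64(581.0), np.float64(394.0), np.float64(27.0))] [(0.77, np.float64(581.0), np.float64(392.0), np.float64(25.0))]
(array([284.7, 173.7]), 25338.5, array([582., 391.,  14.]), (195, 84, 180, 180))
[284 177]
133 174 172 181 173 
[... 1539 characters left out ...]
74 168 177 173 175 141 39 42 63 178 147 240 246 240 144 38 214 253 137 92 120 167 182 184 184
201 173 174 173 170 172 173 123 40 255 253 50 42 71 255 76 48 45 78 113 149 177 177 181 176 180
205 167 179 177 172 175 179 178 156 49 135 48 47 160 254 154 47 57 164 187 183 175 180 187 182 181
209 175 183 177 173 181 173 174 170 174 175 97 72 54 72 103 184 183 172 177 184 176 176 180 171 176
213 176 181 178 170 176 170 181 179 181 182 173 179 178 180 175 175 178 186 177 175 176 179 176 175 170
217 174 173 177 171 169 170 177 185 172 175 173 179 178 178 185 179 182 174 174 173 181 176 182 180 175
221 173 178 174 174 180 171 174 169 176 175 174 175 181 178 180 176 175 178 177 177 174 176 181 177 180
```

Run:
```python
from h import *
w=imaging.camera("wrist"); print(ray(w,[(284.8,180.5)],.036)*1000, monitor.get_obs()["eef_pos"])
```

```text
[[584.97852075 390.93180311  36.        ]] [0.58236353 0.38922738 0.21085854]
```

```bash
python3 -m pendant '[[[2.4,1.8,0,0,75],[0,0,-50,0,75],[0,0,-50,0,75],[0,0,-50,0,75],[0,0,-40,0,65],[0,0,-20,0,60],[0,0,-12,0,60],[0,0,-11,0,60]]]'
python3 -m pendant '[[[0,0,0,0,60],[0,0,0,0,60],[0,0,0,0,40],[0,0,0,0,30],[0,0,0,0,20],[0,0,0,0,20],[0,0,0,0,20]]]'
```

```text
time_s: 58.62
eef_pos: [0.5858, 0.3925, -0.0213]
eef_rot: [0.001, 0.038, 0.999, 0.001]
wrist_force: [-0.2, 0.2, -0.3]
opening: 0.699
time_s: 59.5
eef_pos: [0.5855, 0.3924, -0.0209]
eef_rot: [0.001, 0.038, 0.999, 0.0]
wrist_force: [-0.9, -0.1, 5.7]
opening: 0.415
```

```bash
python3 -m pendant '[[[0,0,10,0,15],[0,0,30,0,15],[0,0,50,0,15],[0,0,50,0,15],[0,0,30,0,15],[-4,-40,0,0,15],[-4,-40,0,0,15],[-4,-40,0,0,15]]]'
python3 -m pendant '[[[-4,-40,0,0,15],[-4,-40,0,0,15],[-4,-35,0,0,15],[0,-29,0,0,15],[0,0,0,0,15],[0,0,0,0,15],[0,0,0,0,15],[0,0,0,0,15]]]'
python3 - <<'E'
from h import *
w=snap("wrist","w22.png"); o=monitor.get_obs(); print(o["eef_pos"],o["opening"],find(w,"wrist","lamp_hub"),find(w,"wrist","stem_seat"))
g=w["img"].max(2)
for v in range(225,360,5): print(v,*g[v,220:350:5])
E
```

```text
time_s: 60.5
eef_pos: [0.5718, 0.2707, 0.1477]
eef_rot: [-0.0, 0.038, 0.999, -0.0]
wrist_force: [-0.4, -0.6, -1.1]
opening: 0.413
time_s: 61.5
eef_pos: [0.5603, 0.1287, 0.1475]
eef_rot: [-0.0, 0.038, 0.999, 0.0]
wrist_force: [-0.7, -0.1, -0.8]
opening: 0.414
[0.56032451 0.12859179 0.14751518] 0.41083485113411927 [(0.62, np.float64(559.0), np.float64(129.0), np.float64(192.0))] []
225 58 221 254 254 254 57 67 68 69 72 73 75 76 77 80 81 83 84 165 215 210 79 82 82 80 81
230 60 226 254 254 254 59 69 72 72 75 76 78 82 81 84 84 85 85 84 84 81 82 79 80 80 78
235 60 58 255 255 225 68 72 72 76 76 78 85 95 81 80 83 83 84 85 81 84 81 79 81 77 74
240 65 63 65 65 67 65 70 73 91 174 174 166 164 163 158 162 154 80 77 76 75 72 71 69 138 217
245 60 63 62 64 64 68 67 157 189 185 176 166 167 164 165 162 158 167 137 66 66 58 63 71 221 220
250 58 58 59 60 63 55 169 201 192 181 167 165 163 163 163 163 164 159 165 116 55 53 49 67 224 223
255 185 55 59 57 51 97 166 201 185 165 167 180 184 177 174 169 161 162 161 163 70 43 45 41 161 227
260 254 90 82 78 47 162 171 188 181 207 205 200 200 201 201 203 205 169 
[... 1224 characters left out ...]
245 255 40 29 35 33
325 35 49 32 29 42 255 255 249 247 248 247 248 247 247 248 247 247 246 246 244 38 167 37 32 36 36
330 38 36 31 29 41 239 255 254 248 248 247 247 246 246 246 245 245 245 213 35 42 42 46 34 42 35
335 38 38 32 67 185 113 36 42 89 244 251 248 247 247 247 247 228 39 41 42 101 195 69 36 42 35
340 39 36 35 152 187 188 190 185 67 42 33 32 58 31 104 38 40 105 254 255 254 254 239 34 41 39
345 39 36 36 192 185 183 187 191 188 183 189 188 195 194 200 190 250 254 254 254 254 254 255 38 38 37
350 36 41 37 188 187 187 195 190 184 188 189 185 190 162 108 83 236 254 254 254 254 254 255 38 41 39
355 36 132 36 192 187 156 147 116 68 42 26 23 32 33 37 39 244 254 254 254 254 254 254 60 191 35
```

```bash
python3 - <<'E'
from h import *
w=imaging.camera("wrist"); print(monitor.get_obs()["eef_pos"])
for z in(.198,.201,.204): print(z,ray(w,[(283,299)],z)*1000)
E
python3 -m pendant '[[[1.5,-1.3,-20,0,15],[0,0,-16,0,15],[0,0,-8,0,15],[0,0,-5,0,15],[0,0,-5,0,15],[0,0,0,0,15],[0,0,0,0,15]]]'
```

```text
[0.56038186 0.12822524 0.14755192]
0.198 [[563.47419211 128.0524391  198.        ]]
0.201 [[561.71789585 128.1812064  201.        ]]
0.204 [[559.96159958 128.30997371 204.        ]]
time_s: 62.58
eef_pos: [0.5622, 0.1266, 0.094]
eef_rot: [0.0, 0.038, 0.999, 0.0]
wrist_force: [-0.4, -0.5, -0.9]
opening: 0.414
```

```bash
python3 -m pendant '[[[-0.2,0.5,0,0,15],[0,0,-4,0,15],[0,0,-4,0,15],[0,0,-4,0,15],[0,0,0,0,15]]]'
python3 -m pendant '[[[0,0,-4,0,15],[0,0,-4,0,15],[0,0,0,0,15],[0,0,0,0,15]]]'
```

```text
time_s: 63.2
eef_pos: [0.5613, 0.127, 0.081]
eef_rot: [-0.001, 0.038, 0.999, -0.0]
wrist_force: [0.2, 0.3, -1.7]
opening: 0.413
time_s: 63.7
eef_pos: [0.5618, 0.1271, 0.0736]
eef_rot: [0.0, 0.038, 0.999, -0.0]
wrist_force: [1.0, 0.9, -0.7]
opening: 0.415
```

```bash
python3 -m pendant '[[[0,0,-6,0,15],[0,0,-5,0,15],[0,0,0,0,15],[0,0,-2,0,15],[0,0,0,0,15]]]'
python3 -m pendant '[[[0,0,0,0,35],[0,0,0,0,50],[0,0,0,0,60],[0,0,0,0,65],[0,0,0,0,65],[0,0,30,0,65],[0,0,50,0,65],[0,0,50,0,65]]]'
python3 -m pendant '[[[0,0,30,0,65],[-30,50,0,0,65],[-40,50,0,0,65],[-40,50,0,0,65],[-40,50,0,0,65],[-30,40,0,0,65],[0,0,0,0,65]]]'
python3 - <<'E'
from h import *
s=snap("scene","s23.png"); t=snap("top","t23.png"); a0=cv2.imread("pics/scene0.png"); 
W3=lambda H,S,V:(V>150)&(S<60)
BL=lambda H,S,V:(V<75)
for c,p in((s,3),(t,3)):
  bounds(c,ORANGE,(.5612,.1278),.044,.044,.018,p); bounds(c,BL,(.5612,.1278),.080,.076,.014,p)
  n="scene" if c is s else "top"
  for q in "lamp_hub sleeve2_c sleeve3_c rake_grip rake_tips gel jar".split(): print(n,q,find(c,n,q))
print("stem top / hub top px scene",px(s,[[.5612,.1278,.114],[.5612,.1278,.116]]).round(1))
for nm,c in(("scene",s),("top",t)):
  a=cv2.imread(f"pics/{nm}0.png").astype(int); b=c["img"][:,:,::-1].astype(int)
  for q,P in dict(rake=(.4445,-.3555,.11),gel=(.337,-.173,.07),jar=(.711,.152,.03)).items():
    u,v=px(c,[P])[0].astype(int); print(nm,q,np.abs(a-b)[v-14:v+15,u-14:u+15].mean().round(1))
E
```

```text
time_s: 64.32
eef_pos: [0.5617, 0.1271, 0.0605]
eef_rot: [-0.0, 0.038, 0.999, 0.0]
wrist_force: [-0.9, 0.7, -1.1]
opening: 0.419
time_s: 65.32
eef_pos: [0.5614, 0.127, 0.1917]
eef_rot: [-0.0, 0.038, 0.999, -0.0]
wrist_force: [1.4, -0.1, -0.4]
opening: 0.755
time_s: 66.2
eef_pos: [0.3823, 0.3658, 0.2207]
eef_rot: [-0.0, 0.036, 0.999, 0.0]
wrist_force: [0.5, 0.4, -0.3]
opening: 0.762
pred [313.4 242.1] [334.  263.4] obs (np.int64(315), np.int64(261), np.int64(325), np.int64(264)) 12
pred [307.5 228.8] [343.4 263.1] obs (np.int64(304), np.int64(229), np.int64(345), np.int64(266)) 563
scene lamp_hub [(0.66, np.float64(558.0), np.float64(125.0), np.float64(105.0))]
scene sleeve2_c [(0.41, np.float64(586.0), np.float64(-24.0), np.float64(20.0))]
scene sleeve3_c [(0.62, np.float64(546.0), np.float64(-42.0), np.float64(15.0))]
scene rake_grip [(0.68, np.float64(445.0), np.float64(-360.0), np.float64(111.0))]
scene rake_tips [(0.62, np.float64(450.0), np.float64(-355.0), np.float64(11.0))]
scene gel [(0.74, np.float64(340.0), np.float64(-174.0), np.float64(1.0))]
scene jar [(0.83, np.float64(711.0), np.float64(151.0), np.float64(2.0))]
pred [224.6 184.4] [242.4 202.4] obs None 0
pred [216.6 175.8] [247.6 206.7] obs (np.int64(217), np.int64(174), np.int64(247), np.int64(209)) 367
top lamp_hub [(0.73, np.float64(558.0), np.float64(128.0), np.float64(108.0))]
top sleeve2_c [(0.47, np.float64(514.0), np.float64(-74.0), np.float64(25.0))]
top sleeve3_c []
top rake_grip [(0.64, np.float64(440.0), np.float64(-357.0), np.float64(110.0))]
top rake_tips [(0.63, np.float64(446.0), np.float64(-354.0), np.float64(9.0))]
top gel [(0.92, np.float64(336.0), np.float64(-175.0), np.float64(-1.0))]
top jar [(0.75, np.float64(709.0), np.float64(157.0), np.float64(2.0))]
stem top / hub top px scene [[326.8 239.7]
 [326.9 239.2]]
scene rake 3.0
scene gel 0.7
scene jar 0.7
top rake 2.6
top gel 0.3
top jar 0.4
```

Run:
```python
from h import *
s=snap("scene"); a=cv2.imread("pics/s10.png"); b=cv2.resize(s["img"][170:290,190:360,::-1],None,fx=4.7,fy=4.7,interpolation=cv2.INTER_CUBIC)
m=np.abs(a.astype(int)-b)[100:450,80:480].mean(2); print("bed diff",m.mean(),(m>60).mean())
print(find(s,"scene","sleeve1_c"))
t=snap("top"); print(find(t,"top","sleeve1_c"))
print(order.hand_in())
```

```text
bed diff 3.3439071428571427 0.013207142857142857
[(0.49, np.float64(450.0), np.float64(-358.0), np.float64(109.0))]
[]
the job is handed in; nothing more can be done
None
```

I did the whole job in the order asked and handed it in at about 66 s of robot time.

- **Chunks:** There were 11. I moved them only with the rake. They lie in one layer, with some in every third on both the left and right halves. The last image comparison of the bed showed almost no change since I finished raking.
- **Rake:** It stands upright back in its slot. The camera networks put its grip at about 110 mm and its tips at about 10 mm, and the image matches the start picture closely.
- **Sleeves:** Orange went on first and white second. No blue sleeve was in the scene; the blue-sleeve search returned only low-confidence hits, all on the rake or the chunks. The white sleeve had been knocked aside, so I found it again before gripping it.
- **Lamp:** It sits last on top, hub up. The networks put the hub point at 105 and 108 mm, against 105 mm expected. The ring's edges match a lamp resting with its underside 80 mm above the desk, on two sleeves.
- **Bottle and jar:** Neither has moved.

**Disagreements and limits in the checks:**
- The fingertips stood some 40 mm above the stated TCP. My first three tries at the orange sleeve closed above or on top of it without moving it, and I corrected the height using force readings.
- The wrist and top cameras disagreed by 3–4 mm in x, so I used the wrist camera.
- At the end the white sleeve is hidden under the lamp, and only the edge of the orange one shows. That both are seated rests on the checks after each placing and on the lamp's height.
- My 16 picture views ran out before the white sleeve, so the later checks were numerical only.

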